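Refit the keyed handle on the valve and open it

TASK

The black handle of the vacuum valve has been taken off and stands on the table. Put it back on the valve spindle of the sloped grey console, with the notch in its hub over the spindle's key so that it sits fully home, then turn the valve clockwise with it until the handle's white pointer end is at the green mark (pointing straight up the slope), and let go. Leave the two bottles and the tape roll standing where they are.

Things in the scene. Friction and masses are not known exactly. Their poses are not given: they have to be found in the camera images.
- handle: Loose black handle, 150 g, stands on its hub. Origin: centre of hub underside; z up, y to its white-marked pointer end. Hub 50 mm round, z 0 to 44 mm. Grip bar on top: 16 mm thick (x), 110 long (y, centred), z 44 to 76 mm; pinch it across x. Hub has, from below, a bore 20.5 mm wide, 37 deep, and at +y, under the pointer end, a notch 10.5 wide, 14 high through its wall.
- console: Fixed grey wedge console, 150 mm wide (y), 130 deep (x), 30 high in front, 105 behind; top face slopes at 30 degrees, low edge at its own -x. Origin: centre of underside, on the table. A little up from mid-slope is a 94 mm dial plate: black ticks to the left, green sector up-slope. Two hose nipples stick out 22 mm at its -y side.
- valve_seat (a point): Centre of the top of the flange at the spindle's foot, 6.5 mm off the slope; turns with it. z along the spindle, outward (30 degrees off vertical), y along the key. Steel shaft 18 mm diameter, 34 high, coned from 28 up; brass key: rib 8 wide, 12 high (top 3 mm only 5 wide), out to 22 mm from the axis. Handle is home when its origin and axes coincide with these, hub on flange.
- valve (a joint): Spindle angle, rad. 0: closed stop, key points to the console's +y (left). Grows clockwise seen from above the slope; 1.57: key points straight up the slope, middle of the green mark; hard stop at 1.75. Needs about 0.05 N m, stays where left.
- bottle: White plastic bottle with white cap, 62 mm diameter, 128 mm high, loose, standing; origin at the centre of its underside. Leave alone.
- amber: Brown glass bottle with black cap, 56 mm diameter, 112 mm high, loose, standing; origin at the centre of its underside. Leave alone.
- tape: Roll of beige tape, 96 mm diameter, 25 mm high, lying flat, loose; origin at the centre of its underside. Leave alone.

How it is judged:
By the outcome, as a careful person would: the job done as asked, in the order asked, and still so for the second after the job is handed in, with the robot touching nothing.
It also fails if it takes over 45 s, if anything falls off the work surface, if the arm or the gripper's body presses on something with over 40 N, if the wrist force passes 120 N, or if a joint passes its speed limit or range.

ROBOT

A 6-joint arm with a two-finger parallel gripper is mounted at the origin on a cart in front of the work surface, level with it; the furniture and walls round the work are solid. World frame = base frame: x ahead of the robot, y to its left, z up, the work surface at z = 0. Lengths are in m, angles in rad, forces in N, time in s.
With the tool pointing down it reaches from about 0.375 to 0.75 m from the base axis. Payload 9 kg.
Tool frame: the origin (TCP) lies between the finger pads; the fingertips stand 19 mm ahead of it and the grasp point (between the pads) is the TCP; x points along the fingers, y is the direction in which the jaws open and shut, and the axes are right-handed (so a half turn about x gives the same grasp; the last joint's range is limited). The gripper opens to 85 mm and grips with 20 to 120 N. Pads are 22 mm wide; open, the fingers measure 114 mm over their backs; the gripper's body (76 mm by 85 mm) begins 54 mm behind the grasp point. The pads swing forward as they close: fully open they stand 13 mm farther back than shut.
Start: joints at [-0.218, 0.104, 0.097, 1.564, 0, 1.353], TCP at [0.6, 0, 0.25] pointing down, gripper open.
Joint ranges: [-2.99, 2.99], [-0.84, 1.86], [-1.1, 1.16], [-1.84, 2.11], [-1.51, 1.56], [-3.14, 3.14]. Speed limits (rad/s): [2.22, 2.22, 2.57, 3.14, 3.14, 3.14].

INTERFACE

Orientations are given as [roll, pitch, yaw] about the fixed x, y, z axes, in that order (R = Rz(yaw) Ry(pitch) Rx(roll)).
In Python, from rig import manip gives the robot as it stands.
- The arm moves only by the tool carry_out, never from a script. Its argument "motion" is a list of rows, each an object with "hand": the opening in per cent of the stroke, from 0 (shut) to 100 (fully open); "slide": the shift along the tool's x, y, z in mm, a list of three; "yaw": the turn about the tool's x in rad. A call has 1 to 8 rows; each row is the pose to reach, as a shift and turn from the pose commanded when the call began, along the tool's axes at that moment; what a row does not reach only later rows make up. A row lasts 1/12 s, in which the tool goes at most 41.7 mm and 7.16 degrees, less where a joint would pass 70% of its speed; a pose out of reach is approached as far as the arm can. A call with a gripper value outside its range is refused whole. The fingers move at their own pace and stop on an object; the grip force is fixed at half the most. Time passes only in rows, so rows that repeat a pose let the fingers close. It gives the time, the measured TCP pose, the force and the opening at its end, in the units of the state.
- manip.read_state(): the state, without advancing time (a new reading comes with each control period).
- manip.snapshot(name): name is "scene" or "side" or "wrist"; returns the picture (384x512x3 uint8, blue, green, red); there is no depth.
- manip.calibration(name): a dict with "fov_y" (degrees; the focal length in pixels is half the picture's height over the tangent of half this angle, whatever the lens; pixels are square), "cx", "cy" (the principal point, pixels), "origin" and "attitude" of the camera in the world. Camera axes: x right, y up, looking along -z (the intrinsics and any distortion apply to the point x, -y, -z); pixel columns grow to the right and rows downward; lengths in m; the calibration is good to about 2 mm. A picture is of the moment at which its call begins: read the wrist's pose just before it. calibration takes no time and is no camera call; for the wrist camera it gives the pose at the moment of the call.
- manip.finish_job(): hands the job in, once; it reports no verdict.
The state is a dict: "t": time; "joint_positions": joint angles; "dq": joint speeds; "joint_efforts": joint torques, N m; "ee_pos": TCP position; "tool_rot": TCP orientation; "wrist_force": force on the tool from outside, world axes, zero at the start; "ft_torque": the same for the moment, N m; "finger_gap": finger opening in m.
Only numpy, scipy, OpenCV 4.12 (cv2) and the standard library are available. Lean on these libraries where they do the work, as an engineer would, in place of code of your own. Each camera call takes 0.05 s, during which the arm holds its last target.

## Working session

There is one attempt and no reset: what is moved stays moved. The work goes in short steps, Python scripts to look and compute and a tool call to move; the robot and the scene stay as the last step left them, time stands still between calls to the robot, and variables do not carry over. Pictures are saved under pics/ and viewed, and the job is handed in when it is done.

Besides the shell and the picture viewer there is one more tool, called by a JSON object that holds its "op" and its "data", one argument or row to a line. carry_out: Moves the arm, as the interface text tells. Its arguments: {"type":"object","properties":{"motion":{"type":"array","items":{"type":"object","properties":{"hand":{"type":"number"},"slide":{"type":"array","items":{"type":"number"}},"yaw":{"type":"number"}}}}},"required":["motion"]}

```bash
ls; mkdir -p pics
python3 - <<'E'
from rig import manip
import cv2
print(manip.read_state())
for n in ["scene","side","wrist"]:
    print(n,manip.calibration(n))
    cv2.imwrite(f"pics/{n}0.png",manip.snapshot(n))
E
```

```text
pics
{'t': 0.0, 'joint_positions': array([-2.17715643e-01,  1.04705789e-01,  9.64581739e-02,  1.56390026e+00,
        2.86150341e-05,  1.35310733e+00]), 'dq': array([-9.93494349e-04, -6.42228820e-05,  3.44824594e-04, -1.33903934e-03,
       -1.07267338e-03,  7.42347386e-04]), 'joint_efforts': array([ 7.03431251e-04, -5.56934094e+01,  5.03644359e+01,  1.70058967e-02,
       -2.22691165e-04, -8.28643181e-07]), 'ee_pos': array([5.99689301e-01, 7.72146119e-05, 2.49512405e-01]), 'tool_rot': array([-1.80965421,  1.56944448,  2.90270811]), 'wrist_force': array([0.00293208, 0.12899498, 0.10001872]), 'ft_torque': array([-0.05063459,  0.03771948, -0.03047479]), 'finger_gap': 0.08562848700217437}
scene {'fov_y': 49.75389450363953, 'cx': 256.6705879839348, 'cy': 191.82826643659638, 'origin': array([-0.24414808, -0.5313523 ,  1.00511742]), 'attitude': array([ 0.82530074, -0.02194483, -0.80600726])}
side {'fov_y': 50.554231658239146, 'cx': 252.85784988705814, 'cy': 197.23339416433075, 'origin': array([0.44269796, 1.00854438, 0.68408419]), 'attitude': array([ 0.96112439,  0.0036889 , -3.07352498])}
wrist {'fov_y': 60.081378315097446, 'cx': 253.45175434990617, 'cy': 185.97915459550387, 'origin': array([0.60193877, 0.08343341, 0.37249195]), 'attitude': array([-0.32729177,  0.00114497, -0.00101383])}
```

View pics/scene0.png

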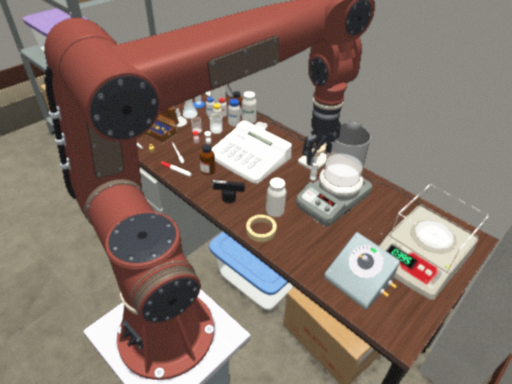

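View pics/side0.png

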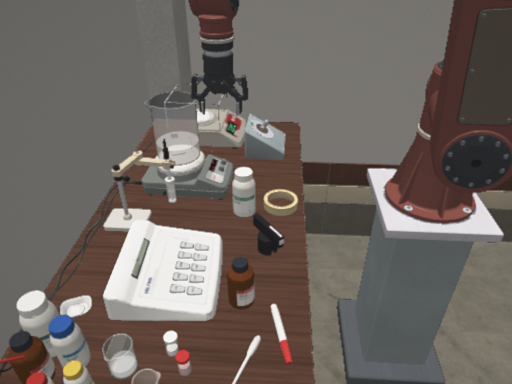

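View pics/wrist0.png

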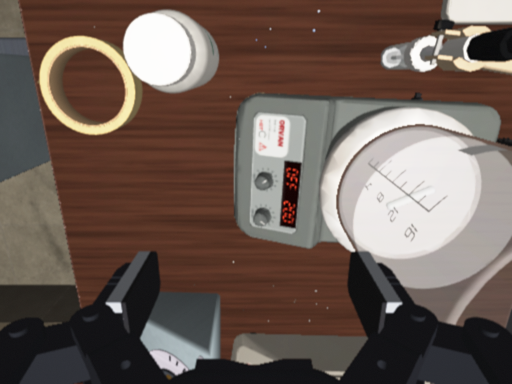

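```bash
cat > h.py <<'E'
import numpy as np, cv2
from scipy.spatial.transform import Rotation as R
W,H=512,384
class Cam:
    def __init__(s,c):
        s.f=H/2/np.tan(np.radians(c['fov_y'])/2); s.cx=c['cx'];s.cy=c['cy'];s.o=np.array(c['origin']);s.R=R.from_euler('xyz',c['attitude']).as_matrix()
    def proj(s,P):
        p=(np.atleast_2d(P)-s.o)@s.R
        return np.c_[s.cx+s.f*p[:,0]/-p[:,2], s.cy-s.f*p[:,1]/-p[:,2]]
    def ray(s,uv):
        d=np.array([(uv[0]-s.cx)/s.f,-(uv[1]-s.cy)/s.f,-1]); d=s.R@d; return d/np.linalg.norm(d)
    def onz(s,uv,z):
        d=s.ray(uv); return s.o+d*(z-s.o[2])/d[2]
def crop(img,x0,y0,w,h,k,name):
    c=cv2.resize(img[y0:y0+h,x0:x0+w],None,fx=k,fy=k,interpolation=cv2.INTER_CUBIC)
    for i in range(0,w,10):
        cv2.line(c,(i*k,0),(i*k,4 if (x0+i)%50 else 12),(0,255,255),1)
        if i%20==0: cv2.putText(c,str(x0+i),(i*k,20),0,.35,(0,255,255),1)
    for i in range(0,h,10):
        cv2.line(c,(0,i*k),(6,i*k),(0,255,255),1)
        if i%20==0: cv2.putText(c,str(y0+i),(8,i*k+4),0,.35,(0,255,255),1)
    cv2.imwrite(name,c)
E
python3 - <<'E'
from h import *
s=cv2.imread('pics/scene0.png');d=cv2.imread('pics/side0.png')
crop(s,190,160,100,90,7,'pics/c1.png')
crop(s,320,225,90,85,7,'pics/c2.png')
crop(d,220,100,100,70,7,'pics/c3.png')
crop(d,220,160,100,85,7,'pics/c4.png')
E
```

```text
(no output)
```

View pics/c1.png

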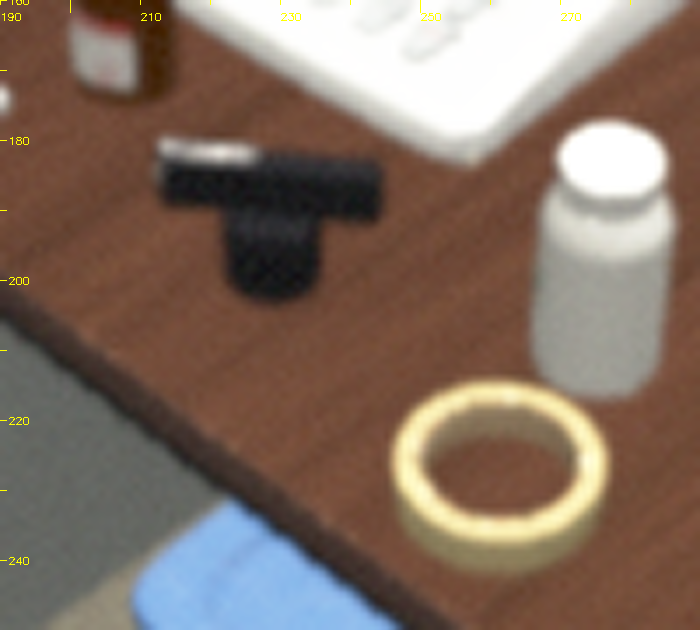

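View pics/c2.png

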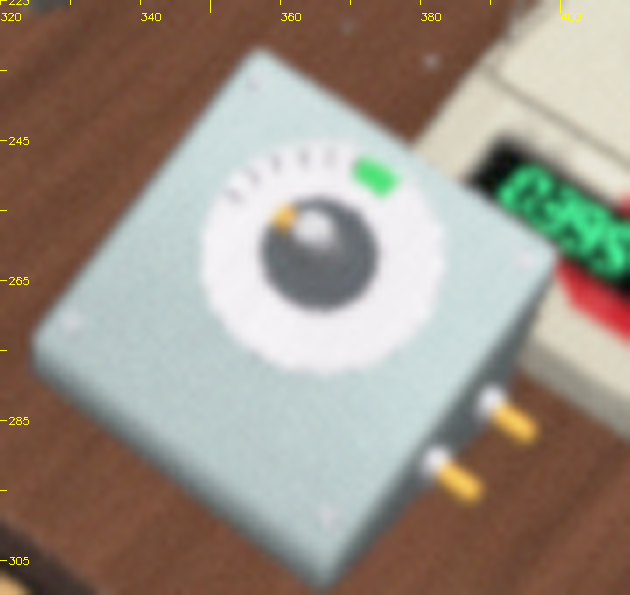

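View pics/c3.png

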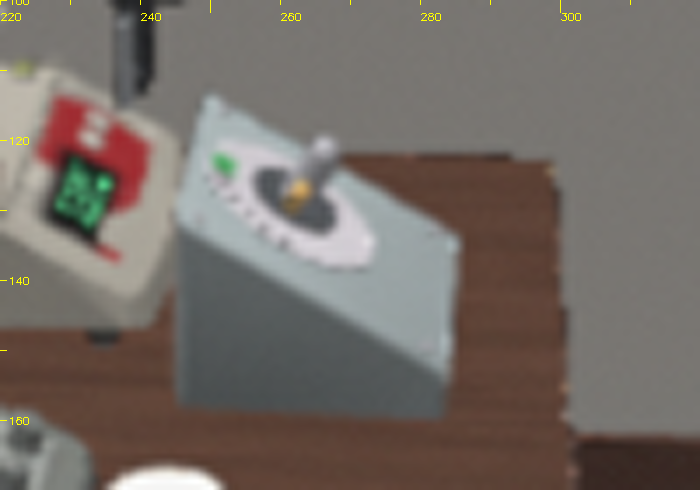

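View pics/c4.png

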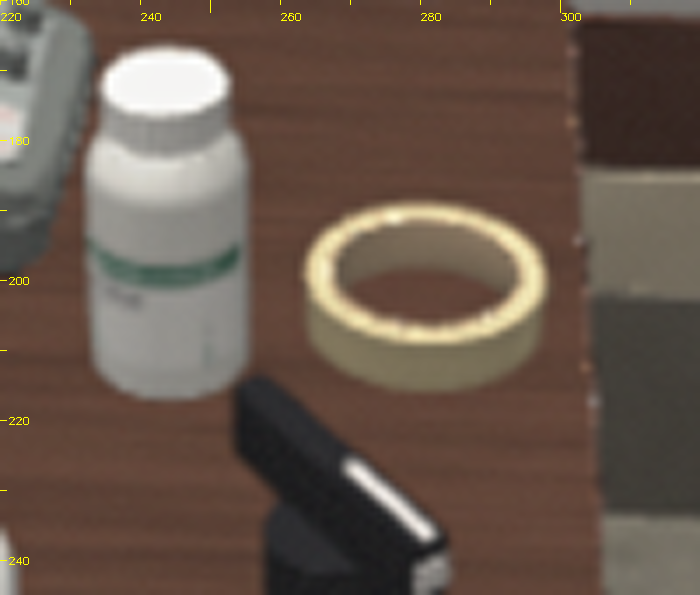

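Run:
```python
from h import *
from rig import manip
from scipy.optimize import least_squares
S=Cam(manip.calibration('scene'));D=Cam(manip.calibration('side'))
def pose(p,L): 
    c,s=np.cos(p[2]),np.sin(p[2]); L=np.array(L,float); return np.c_[p[0]+c*L[:,0]-s*L[:,1],p[1]+s*L[:,0]+c*L[:,1],L[:,2]]
Ls=[(.065,.075,.105),(.065,-.075,.105),(-.065,-.075,.03),(-.065,.075,.03)]
us=[(356.5,232),(400,259),(366,309),(324.5,273.5)]
Ld=[(.065,-.075,.105),(.065,.075,.105),(-.065,-.075,.03),(-.065,.075,.03),(.065,.075,0),(-.065,.075,0)]
ud=[(249,113.5),(246,131),(284.5,134),(283,153.5),(246,157.5),(283,159.5)]
f=lambda p:np.r_[(S.proj(pose(p,Ls))-us).ravel(),(D.proj(pose(p,Ld))-ud).ravel()]
r=least_squares(f,[.5,-.3,0]);print(r.x,np.round(r.fun,1))
# handle
for z in (.076,): 
    print('pt end',S.onz((213,181),z),D.onz((282,238),.076),D.onz((255,214),.076),S.onz((244,185),.076))
print('hub',S.onz((229,202.5),0),S.onz((228.5,185.5),.065))
for n,uv,z in [('bottle',(277,183),.128),('tape',(261.5,226),.025)]: print(n,S.onz(uv,z))
print(D.onz((242,172),.128),D.onz((280,199),.025), D.onz((241,265),.112))
```

```text
[ 0.48572107 -0.26659939 -0.02523953] [-1.3  0.   0.5  2.8  1.9 -3.1 -0.5 -0.7  0.5 -1.2 -1.1 -0.3  0.8 -1.1
  1.1 -0.7 -0.6  1.5  0.7  1.1]
pt end [0.43019978 0.29292233 0.076     ] [0.42669415 0.29805693 0.076     ] [0.49396906 0.2117783  0.076     ] [0.49046536 0.20444126 0.076     ]
hub [0.44916822 0.23667799 0.        ] [0.46000645 0.24841025 0.065     ]
bottle [0.53112608 0.09566946 0.128     ]
tape [0.43141745 0.06565407 0.025     ]
[0.53516972 0.10084127 0.128     ] [0.43253674 0.07109103 0.025     ] [0.50802528 0.42723245 0.112     ]
```

```bash
cat >> h.py <<'E'
def tool(st): return R.from_euler('xyz',st['tool_rot']).as_matrix()
def slide(st,target):
    return np.round(1000*(tool(st).T@(np.array(target)-st['ee_pos'])),1)
E
python3 - <<'E'
from h import *
from rig import manip
st=manip.read_state(); print(np.round(tool(st),3)); 
print(slide(st,[.48,-.235,.25]))
E
```

```text
[[-0.001  1.     0.   ]
 [ 0.     0.    -1.   ]
 [-1.    -0.001 -0.   ]]
[-2.000e-01 -1.198e+02  2.351e+02]
```

{"op": "carry_out", "data": {
  "motion": [
    {"slide":[0,-20,39],"hand":100},
    {"slide":[0,-40,78],"hand":100},
    {"slide":[0,-60,118],"hand":100},
    {"slide":[0,-80,157],"hand":100},
    {"slide":[0,-100,196],"hand":100},
    {"slide":[0,-120,235],"hand":100},
    {"slide":[0,-120,235],"hand":100}
  ]
}}

```text
invalid input at $.motion[0]: expected keys hand, slide, yaw
```

Run:
```python
from h import *
from rig import manip
import json
c=manip.calibration('wrist');st=manip.read_state()
im=manip.snapshot('wrist');cv2.imwrite('pics/w1.png',im)
print(c,st['ee_pos'],st['tool_rot'],st['t'],manip.calibration('wrist')['origin'])
json.dump({k:np.array(v).tolist() for k,v in c.items()},open('w1.json','w'))
crop(im,130,100,260,190,3,'pics/w1c.png')
```

```text
{'fov_y': 60.081378315097446, 'cx': 253.45175434990617, 'cy': 185.97915459550387, 'origin': array([0.6019618 , 0.08342829, 0.37259512]), 'attitude': array([-0.32733271,  0.00096062, -0.00101355])} [5.99759486e-01 6.44063958e-05 2.49672775e-01] [-1.7597034   1.56973163  2.95271426] 0.15 [0.60198772 0.08342275 0.37271296]
```

View pics/w1.png

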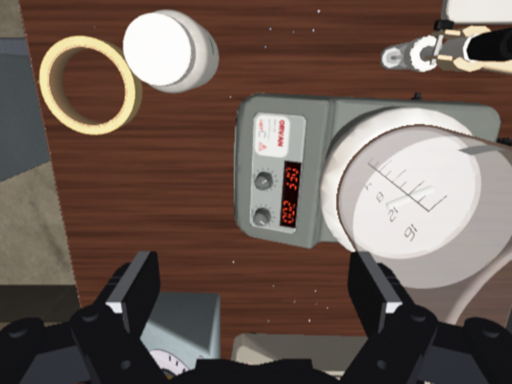

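View pics/w1c.png

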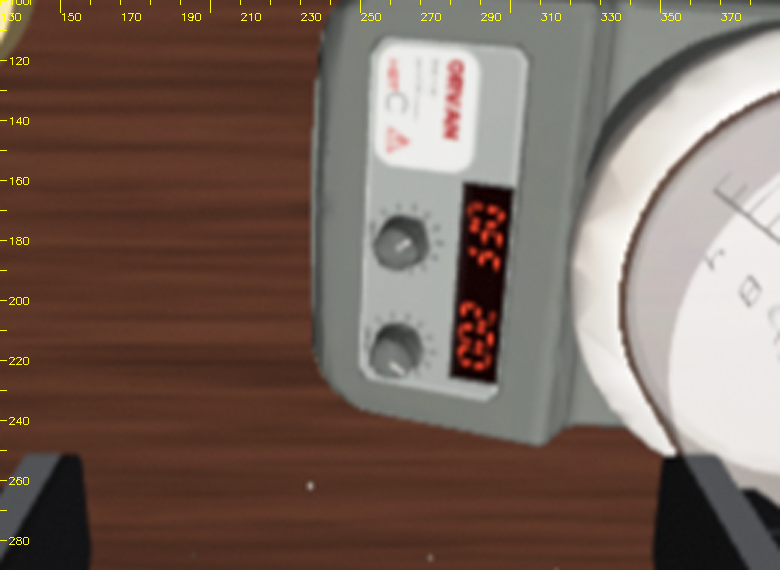

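{"op": "carry_out", "data": {
  "motion": [
    {"slide":[0,-18,37],"hand":100,"yaw":0},
    {"slide":[0,-36,74],"hand":100,"yaw":0},
    {"slide":[0,-54,111],"hand":100,"yaw":0},
    {"slide":[0,-72,148],"hand":100,"yaw":0},
    {"slide":[0,-90,185],"hand":100,"yaw":0},
    {"slide":[0,-108,222],"hand":100,"yaw":0},
    {"slide":[0,-120,260],"hand":100,"yaw":0},
    {"slide":[0,-120,280],"hand":100,"yaw":0}
  ]
}}

```text
t: 0.87
ee_pos: [0.4778, -0.2835, 0.2503]
tool_rot: [-0.357, 1.57, -1.93]
wrist_force: [0.3, 0.5, 0.5]
finger_gap: 0.0854
```

```bash
cat >> h.py <<'E'
import json
def grab(n,tag):
    from rig import manip
    c=manip.calibration(n); st=manip.read_state(); im=manip.snapshot(n); cv2.imwrite(f'pics/{tag}.png',im)
    json.dump({k:np.array(v).tolist() for k,v in c.items()},open(f'{tag}.json','w'))
    return im,c,st
def load(tag): return Cam(json.load(open(f'{tag}.json')))
E
python3 - <<'E'
from h import *
im,c,st=grab('wrist','w2'); print(st['ee_pos'],st['tool_rot'],st['t'],c)
E
```

```text
[ 0.47780621 -0.28351764  0.25034144] [-0.35655743  1.56974054 -1.93029763] 0.8667 {'fov_y': 60.081378315097446, 'cx': 253.45175434990617, 'cy': 185.97915459550387, 'origin': array([ 0.48016726, -0.19998997,  0.37312942]), 'attitude': array([-0.32855693,  0.00034236, -0.00394846])}
```

View pics/w2.png

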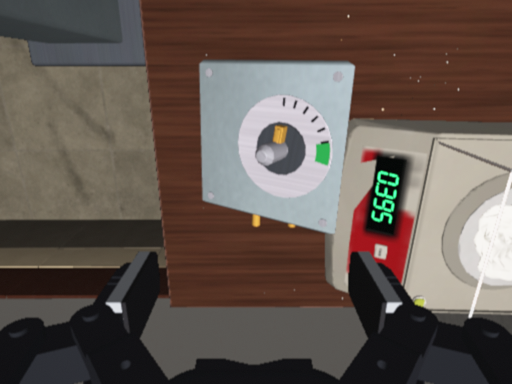

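Run:
```python
from h import *
im=cv2.imread('pics/w2.png'); crop(im,190,50,180,190,4,'pics/w2c.png'); crop(im,235,85,105,120,6,'pics/w2d.png')
```

```text
(no output)
```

View pics/w2c.png

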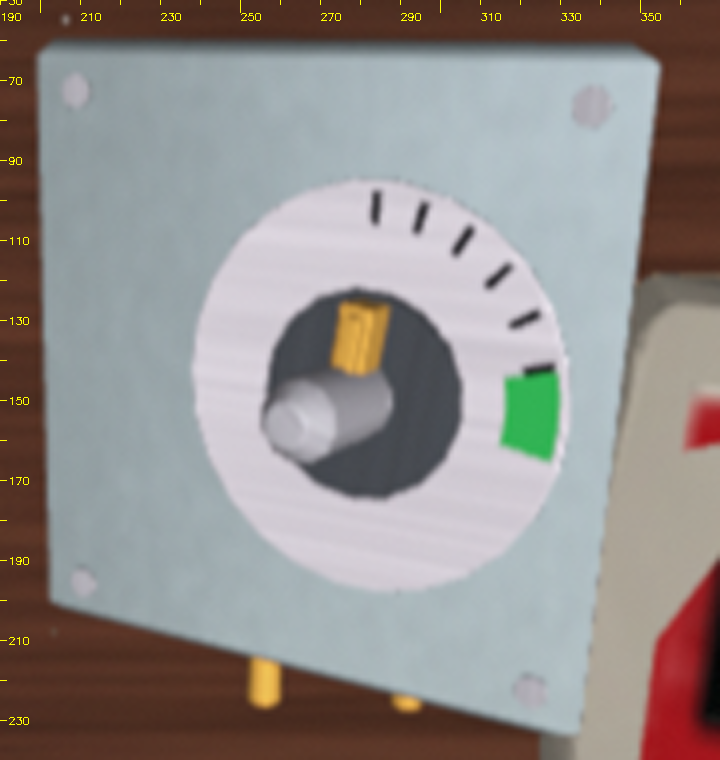

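View pics/w2d.png

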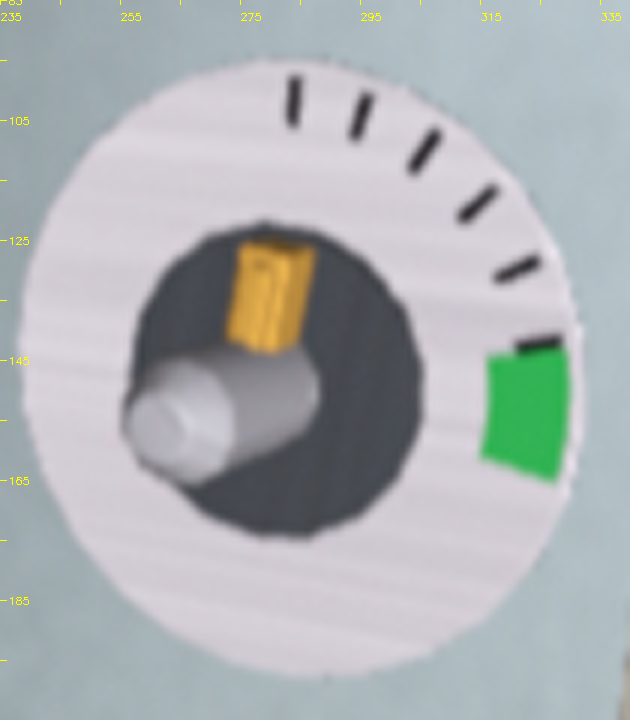

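```bash
cat > fit.py <<'E'
from h import *
from scipy.optimize import least_squares
n=np.array([-.5,0,np.sqrt(.75)]);u=np.array([np.sqrt(.75),0,.5])
def pose(p,L): 
    c,s=np.cos(p[2]),np.sin(p[2]); L=np.array(L,float); return np.c_[p[0]+c*L[:,0]-s*L[:,1],p[1]+s*L[:,0]+c*L[:,1],L[:,2]]
Lw=[(-.065,.075,.03),(.065,.075,.105),(.065,-.075,.105),(-.065,-.075,.03)]
uw=[(199.5,63.5),(354.5,66),(335,233.5),(202.5,200.5)]
S=Cam(json.load(open('w2.json')))
def pts(d):
    seat=np.array([0,0,.0675])+d*u+.0065*n
    return [seat,seat+.034*n]
ut=[(281.5,148.5),(262.3,155.7)]
def f(p):
    a=(S.proj(pose(p,Lw))-uw); b=(S.proj(pose(p,pts(p[3])))-ut)
    return np.r_[a.ravel(),b.ravel()]
r=least_squares(f,[.48,-.26,0,.01])
if __name__=='__main__':
    print(r.x,np.round(r.fun,1)); print('seat,tip',pose(r.x,pts(r.x[3])))
    from rig import manip
    for nm in('scene','side'):
        C=Cam(manip.calibration(nm)); print(nm,C.proj(pose(r.x,Lw)),C.proj(pose(r.x,pts(r.x[3]))))
E
python3 fit.py
```

```text
[ 0.49010123 -0.26473651 -0.03037139  0.0199267 ] [-0.6 -3.8  1.1 -5.2 -0.3  5.   0.   3.3 -0.8  1.5  0.2  1.8]
seat,tip [[ 0.5041018  -0.26516185  0.08309252]
 [ 0.48710964 -0.26464562  0.11253738]]
scene [[324.4413411  271.41549659]
 [355.71416073 230.89278872]
 [400.72626327 260.65215307]
 [367.99676744 304.43284504]] [[365.58102488 259.98443111]
 [364.16042565 256.69822147]]
side [[282.64163826 153.05608295]
 [243.42732648 130.90237812]
 [248.38371452 112.41872114]
 [284.23559017 133.13764626]] [[260.93139705 127.75791329]
 [266.0238629  119.94192424]]
```

```bash
cat > fit2.py <<'E'
from fit import *
from rig import manip
C=[S,Cam(manip.calibration('scene')),Cam(manip.calibration('side'))]
def projk(c,P,k):
    p=(np.atleast_2d(P)-c.o)@c.R; x=p[:,0]/-p[:,2]; y=-p[:,1]/-p[:,2]; q=1+k*(x*x+y*y)
    return np.c_[c.cx+c.f*x*q,c.cy+c.f*y*q]
us=[(324.5,273.5),(356.5,232),(400,259),(366,309)]
ud=[(283,153.5),(246,131),(249,113.5),(284.5,134)]
def g(p):
    o=[]
    for i,(c,m) in enumerate(zip(C,(uw,us,ud))):
        o.append(((projk(c,pose(p,Lw),p[4+i])-m)*(1 if i==0 else 1)).ravel())
    o.append((projk(S,pose(p,pts(p[3])),p[4])-ut).ravel())
    return np.concatenate(o)
rr=least_squares(g,[.48,-.26,0,.01,0,0,0])
print(rr.x,np.round(rr.fun.reshape(-1,2),1)); print(pose(rr.x,pts(rr.x[3])))
E
python3 fit2.py
```

```text
[ 0.49036178 -0.26306758 -0.031365    0.01993447 -0.18722575  0.05612984
 -0.21577397] [[ 1.5 -1.5]
 [-2.9 -1.6]
 [-1.2  2.6]
 [ 0.4  1.8]
 [-0.2 -2.2]
 [-0.8 -1.3]
 [ 1.4  1.9]
 [ 2.4 -4.1]
 [-0.6 -0. ]
 [-2.7  0.5]
 [-0.7 -0.1]
 [-0.5 -0.2]
 [-0.5 -0.1]
 [ 0.5 -0.1]]
[[ 0.50436864 -0.26350705  0.0830964 ]
 [ 0.48737701 -0.26297393  0.11254126]]
```

Run:
```python
from h import *
im=cv2.imread('pics/w2.png').astype(float)
hsv=cv2.cvtColor(im.astype(np.uint8),cv2.COLOR_BGR2HSV)
# table edge: gradient in R-B channel
g=cv2.GaussianBlur(im[:,:,2]-im[:,:,0],(0,0),1)
P=[]
for v in list(range(70,300,12)):
    row=np.diff(g[v,125:190]); i=np.argmax(row); P.append((v,125+i+.5,round(row[i],1)))
P=np.array(P);print(P.tolist())
a=np.polyfit(P[:,0],P[:,1],2);print(a)
im1=cv2.imread('pics/w1.png').astype(float);g=cv2.GaussianBlur(im1[:,:,2]-im1[:,:,0],(0,0),1)
P=[]
for v in range(0,290,12):
    row=np.diff(g[v,10:100]); i=np.argmax(row); P.append((v,10+i+.5,round(row[i],1)))
print(P)
```

```text
[[70.0, 146.5, 6.2], [82.0, 147.5, 7.6], [94.0, 148.5, 7.5], [106.0, 149.5, 5.5], [118.0, 151.5, 6.8], [130.0, 152.5, 9.3], [142.0, 153.5, 7.3], [154.0, 154.5, 6.4], [166.0, 155.5, 6.4], [178.0, 157.5, 8.3], [190.0, 158.5, 8.3], [202.0, 159.5, 8.0], [214.0, 160.5, 6.5], [226.0, 161.5, 10.5], [238.0, 163.5, 9.9], [250.0, 164.5, 9.3], [262.0, 165.5, 9.1], [274.0, 166.5, 9.1], [286.0, 159.5, 6.4], [298.0, 170.5, 9.0]]
[-9.77032227e-05  1.28623959e-01  1.37458835e+02]
[(0, np.float64(17.5), np.float64(7.7)), (12, np.float64(20.5), np.float64(7.9)), (24, np.float64(22.5), np.float64(9.2)), (36, np.float64(24.5), np.float64(8.0)), (48, np.float64(27.5), np.float64(17.4)), (60, np.float64(29.5), np.float64(16.1)), (72, np.float64(32.5), np.float64(16.1)), (84, np.float64(34.5), np.float64(17.4)), (96, np.float64(36.5), np.float64(15.5)), (108, np.float64(39.5), np.float64(18.5)), (120, np.float64(41.5), np.float64(16.9)), (132, np.float64(44.5), np.float64(16.3)), (144, np.float64(46.5), np.float64(17.5)), (156, np.float64(49.5), np.float64(15.7)), (168, np.float64(51.5), np.float64(6.1)), (180, np.float64(54.5), np.float64(6.7)), (192, np.float64(56.5), np.float64(8.2)), (204, np.float64(59.5), np.float64(6.8)), (216, np.float64(61.5), np.float64(7.5)), (228, np.float64(64.5), np.float64(7.9)), (240, np.float64(66.5), np.float64(8.5)), (252, np.float64(68.5), np.float64(6.8)), (264, np.float64(71.5), np.float64(7.0)), (276, np.float64(73.5), np.float64(6.9)), (288, np.float64(76.5), np.float64(11.9))]
```

```bash
cat > fit3.py <<'E'
from fit import *
im=cv2.imread('pics/w2.png'); hsv=cv2.cvtColor(im,cv2.COLOR_BGR2HSV)
# bluish-grey face vs pinkish dial: use (R-G)
d=cv2.GaussianBlur(im.astype(np.float32),(0,0),.7); rg=d[:,:,2]-d[:,:,1]
c0=np.array([284.,146.])
pts2=[]
for a in np.radians(np.arange(0,360,4)):
    rr=np.arange(38,62,.25); xs=c0[0]+rr*np.cos(a); ys=c0[1]+rr*np.sin(a)
    v=cv2.remap(rg,xs.astype(np.float32)[None],ys.astype(np.float32)[None],cv2.INTER_LINEAR)[0]
    dv=np.convolve(v,np.r_[np.ones(6),-np.ones(6)],'valid')  # outer - inner
    i=np.argmin(dv); pts2.append((xs[i+5],ys[i+5],dv[i]))
pts2=np.array(pts2)
E=cv2.fitEllipse(pts2[:,:2].astype(np.float32))
if __name__=='__main__':
    print(np.round(pts2[::6],1)); print(E)
    o=cv2.resize(im,None,fx=1,fy=1); 
    for p in pts2: cv2.circle(o,(int(round(p[0])),int(round(p[1]))),0,(0,0,255),-1)
    crop(o,225,85,120,120,6,'pics/w2e.png')
E
python3 fit3.py
```

```text
[[332.2 146.  -51.3]
 [329.9 166.4 -53. ]
 [318.5 184.3 -58. ]
 [300.  195.2 -50.9]
 [278.7 196.2 -56.4]
 [260.  187.6 -54.3]
 [246.6 173.2 -57.8]
 [239.2 155.5 -56.5]
 [238.  136.2 -57.5]
 [244.2 117.1 -52.3]
 [258.2 101.4 -54.7]
 [278.6  94.3 -53.9]
 [299.5  98.2 -57.1]
 [316.5 110.  -60.2]
 [327.6 126.6 -62.2]]
((284.9928283691406, 145.84066772460938), (93.4344482421875, 103.91030883789062), 160.5496063232422)
```

View pics/w2e.png

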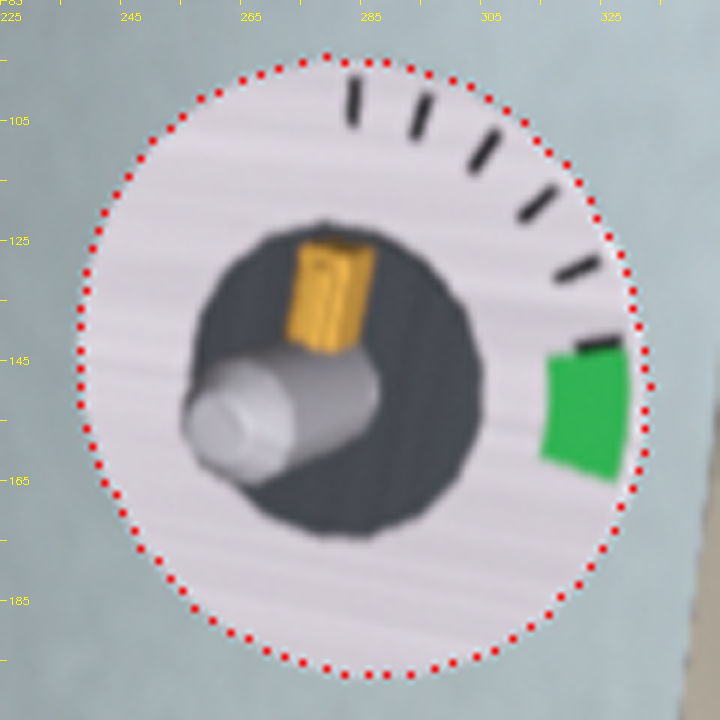

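```bash
cat > fit4.py <<'E'
from fit3 import *
def Rz(a): return R.from_euler('z',a).as_matrix()
P2=pts2[:,:2]
def dial(q,psi):
    a=np.linspace(0,2*np.pi,361); M=Rz(psi)
    return np.array(q)+.047*(np.outer(np.cos(a),M@u)+np.outer(np.sin(a),M@[0,1,0]))
from scipy.spatial import cKDTree
def res(p,psi):
    uv=S.proj(dial(p,psi)); return cKDTree(uv).query(P2)[0]
def ell(p,psi):  # signed residual via ellipse centre/axes
    e=cv2.fitEllipse(S.proj(dial(p,psi)).astype(np.float32)); return e
for psi in (-.03,-.02,-.01):
    # moment-based: compare point extents analytically using convex polygon distances
    def f(p):
        poly=S.proj(dial(p,psi)).astype(np.float32).reshape(-1,1,2)
        return [cv2.pointPolygonTest(poly,(float(a),float(b)),True) for a,b in P2]
    r4=least_squares(f,[.50,-.265,.08],diff_step=1e-3)
    print(psi,r4.x,np.std(r4.fun))
    q=r4.x; M=Rz(psi); seat=q+M@n*.0045; print('seat',seat,S.proj([seat,seat+M@n*.034, seat+M@np.array([0,.022,0])]))
    # console center from d
    d=(q[2]-.0675-.002*n[2])/.5; print('d',d,'console', q-M@(d*u+np.array([0,0,.0675])+.002*n))
E
python3 fit4.py
```

```text
-0.03 [ 0.5052312  -0.26470179  0.07643527] 0.1911076917201765
seat [ 0.50298221 -0.2646343   0.08033239] [[279.26997962 148.78911827]
 [261.03518868 156.09828387]
 [280.55405668 124.12080164]]
d 0.014406444121851759 console [ 0.49376001 -0.26435756  0.        ]
-0.02 [ 0.50521794 -0.26469309  0.07660595] 0.19828531564954033
seat [ 0.50296839 -0.26464809  0.08050307] [[279.26818217 148.84550832]
 [261.01664661 156.36876973]
 [280.30183821 124.15990273]]
d 0.01474780034279945 console [ 0.49344832 -0.26445767  0.        ]
-0.01 [ 0.50520471 -0.26468363  0.0767781 ] 0.21467866538492775
seat [ 0.50295483 -0.26466113  0.08067522] [[279.26681402 148.90149391]
 [261.00054741 156.63902847]
 [280.04968538 124.20096223]]
d 0.015092101623942106 console [ 0.49313517 -0.26456293  0.        ]
```

Run:
```python
from fit4 import *
q=np.array([.5052,-.2647,.0764]);M=Rz(-.03);N=M@n
for uv in [(283.2,97.5),(283,105.5),(294.8,101),(293,107.5),(306.5,107),(302,113.5),(315.5,116.5),(309.5,121.5),(322.8,129),(316,131.5),(326,141.8),(320,143),  (328,144.5),(326,164.5),(316,144),(315.5,161), (278,125.8),(286,126.5),(282,142)]:
    d=S.ray(uv); h=0 if uv[0]>287 or uv[1]<110 else .0045+.012
    p=S.o+d*(((q+h*N)-S.o)@N)/(d@N)-q; x=p@(Rz(0)@u); y=p[1]
    print(uv,round(1000*np.hypot(p@u,y),1),'cw angle from world +y',round(np.degrees(np.arctan2(p@u,y)),1))
```

```text
-0.03 [ 0.5052312  -0.26470179  0.07643527] 0.1911076917201765
seat [ 0.50298221 -0.2646343   0.08033239] [[279.26997962 148.78911827]
 [261.03518868 156.09828387]
 [280.55405668 124.12080164]]
d 0.014406444121851759 console [ 0.49376001 -0.26435756  0.        ]
-0.02 [ 0.50521794 -0.26469309  0.07660595] 0.19828531564954033
seat [ 0.50296839 -0.26464809  0.08050307] [[279.26818217 148.84550832]
 [261.01664661 156.36876973]
 [280.30183821 124.15990273]]
d 0.01474780034279945 console [ 0.49344832 -0.26445767  0.        ]
-0.01 [ 0.50520471 -0.26468363  0.0767781 ] 0.21467866538492775
seat [ 0.50295483 -0.26466113  0.08067522] [[279.26681402 148.90149391]
 [261.00054741 156.63902847]
 [280.04968538 124.20096223]]
d 0.015092101623942106 console [ 0.49313517 -0.26456293  0.        ]
(283.2, 97.5) 44.3 cw angle from world +y 0.4
(283, 105.5) 37.6 cw angle from world +y 0.5
(294.8, 101) 43.3 cw angle from world +y 15.1
(293, 107.5) 37.6 cw angle from world +y 15.2
(306.5, 107) 43.3 cw angle from world +y 30.7
(302, 113.5) 36.6 cw angle from world +y 30.1
(315.5, 116.5) 42.7 cw angle from world +y 45.6
(309.5, 121.5) 36.0 cw angle from world +y 45.1
(322.8, 129) 42.6 cw angle from world +y 62.0
(316, 131.5) 36.3 cw angle from world +y 61.3
(326, 141.8) 42.2 cw angle from world +y 76.9
(320, 143) 36.8 cw angle from world +y 77.4
(328, 144.5) 43.6 cw angle from world +y 80.2
(326, 164.5) 43.7 cw angle from world +y 103.2
(316, 144) 33.2 cw angle from world +y 78.2
(315.5, 161) 34.0 cw angle from world +y 103.7
(278, 125.8) 22.8 cw angle from world +y 10.1
(286, 126.5) 25.1 cw angle from world +y 26.9
(282, 142) 12.2 cw angle from world +y 41.9
```

```bash
cat > ov.py <<'E'
from h import *
n=np.array([-.5,0,np.sqrt(.75)]);u=np.array([np.sqrt(.75),0,.5])
seat=np.array([.503,-.2646,.0804]);psi=-.02
def seatT(phi):  # columns: handle x,y,z axes in world at valve angle phi
    M=R.from_euler('z',psi).as_matrix(); U=M@u;Y=M@np.array([0,1.,0]);N=M@n
    y=np.cos(phi)*Y+np.sin(phi)*U; return np.c_[np.cross(y,N),y,N]
def keylines(phi):
    A=seatT(phi); L=[]
    for x,z in((-4,0),(4,0),(4,9),(-4,9),(2.5,12),(-2.5,12)): L.append([(x,8,z),(x,22,z)])
    L.append([(-4,22,0),(-4,22,9),(-2.5,22,12),(2.5,22,12),(4,22,9),(4,22,0)])
    t=np.linspace(0,2*np.pi,60)
    for r,z in((25,0),(9,0),(9,28),(5.5,34)): L.append(np.c_[r*np.cos(t),r*np.sin(t),0*t+z])
    return [seat+np.array(l)/1000.@A.T for l in L]
def draw(img,C,lines,k,x0,y0,w,h,name,col=(0,0,255)):
    c=cv2.resize(img[y0:y0+h,x0:x0+w],None,fx=k,fy=k,interpolation=cv2.INTER_CUBIC)
    for l in lines:
        p=((C.proj(l)-[x0,y0]+.5)*k).astype(np.int32); cv2.polylines(c,[p],False,col,1,cv2.LINE_AA)
    cv2.imwrite(name,c)
E
python3 - <<'E'
from ov import *
C=load('w2'); im=cv2.imread('pics/w2.png')
draw(im,C,keylines(0),7,240,105,90,75,'pics/k0.png')
E
```

```text
(no output)
```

View pics/k0.png

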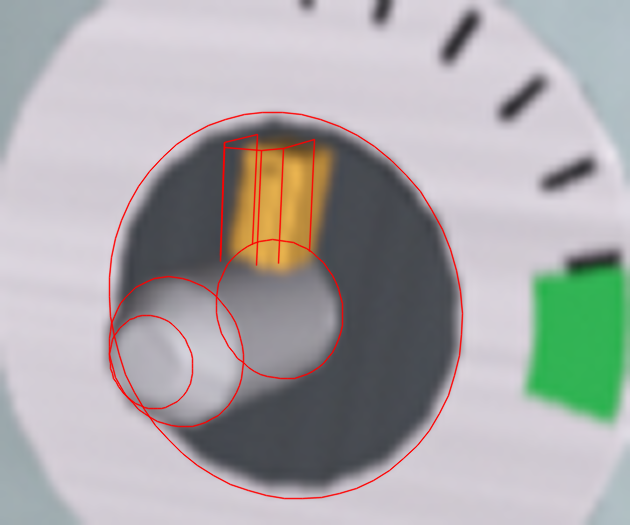

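Run:
```python
from ov import *
C=load('w2'); im=cv2.imread('pics/w2.png')
draw(im,C,keylines(.08),7,250,110,60,75,'pics/k1.png')
draw(im,C,keylines(.13),7,250,110,60,75,'pics/k2.png')
a=cv2.imread('pics/k1.png');b=cv2.imread('pics/k2.png');cv2.imwrite('pics/k12.png',np.hstack([a,b])[:, :800])
```

```text
(no output)
```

View pics/k12.png

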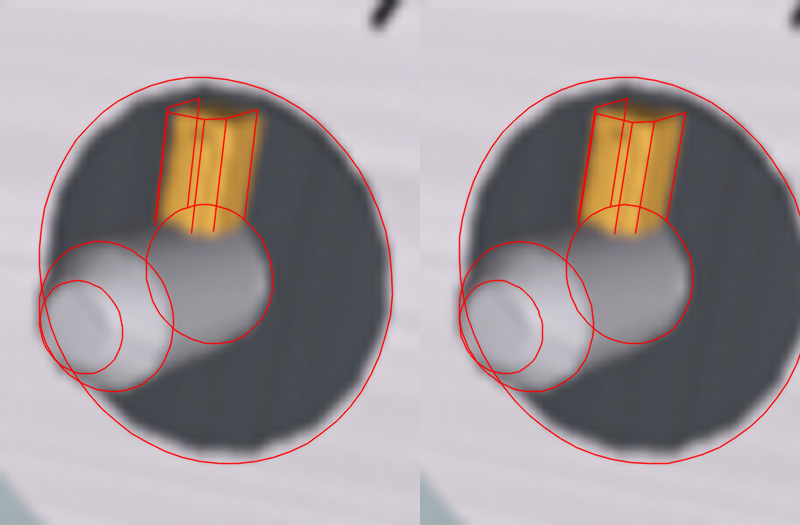

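{"op": "carry_out", "data": {
  "motion": [
    {"slide":[0,0,-40],"hand":100,"yaw":-0.1},
    {"slide":[0,0,-80],"hand":100,"yaw":-0.2},
    {"slide":[0,0,-120],"hand":100,"yaw":-0.3},
    {"slide":[0,0,-160],"hand":100,"yaw":-0.4},
    {"slide":[0,-5,-200],"hand":100,"yaw":-0.5},
    {"slide":[0,-5,-240],"hand":100,"yaw":-0.58},
    {"slide":[0,-10,-280],"hand":100,"yaw":-0.63},
    {"slide":[0,-10,-320],"hand":100,"yaw":-0.63}
  ]
}}

```text
t: 1.58
ee_pos: [0.4691, 0.0421, 0.2504]
tool_rot: [0.961, 1.571, 0.024]
wrist_force: [0.7, -0.1, 0.2]
finger_gap: 0.0857
```

Run:
```python
from h import *
from rig import manip
st=manip.read_state(); print(np.round(tool(st),3),st['ee_pos'],slide(st,[.468,.228,.25]),st['joint_positions'])
```

```text
[[ 0.     0.806  0.592]
 [ 0.     0.592 -0.806]
 [-1.     0.     0.   ]] [0.46906059 0.04211685 0.25042567] [   0.4  109.1 -150.5] [-1.89265547e-01 -2.91970417e-01 -2.75987872e-01  1.58657233e+00
  4.46490261e-05  7.48252653e-01]
```

{"op": "carry_out", "data": {
  "motion": [
    {"slide":[0,22,-30],"hand":100,"yaw":0},
    {"slide":[0,44,-60],"hand":100,"yaw":0},
    {"slide":[0,66,-90],"hand":100,"yaw":0},
    {"slide":[0,88,-120],"hand":100,"yaw":0},
    {"slide":[0,109,-150],"hand":100,"yaw":0},
    {"slide":[0,109,-150],"hand":100,"yaw":0}
  ]
}}

```text
t: 2.08
ee_pos: [0.4685, 0.2308, 0.25]
tool_rot: [2.702, 1.569, 1.766]
wrist_force: [-0.2, -0.1, 0.2]
finger_gap: 0.0856
```

Run:
```python
from h import *
im,c,st=grab('wrist','w3'); print(st['ee_pos'],st['tool_rot'],st['t'],c)
```

```text
[0.46846742 0.23081343 0.25002572] [2.70206123 1.56902469 1.76641975] 2.0833 {'fov_y': 60.081378315097446, 'cx': 253.45175434990617, 'cy': 185.97915459550387, 'origin': array([0.42124469, 0.29778412, 0.37300469]), 'attitude': array([-0.32611915, -0.00124632,  0.63414019])}
```

View pics/w3.png

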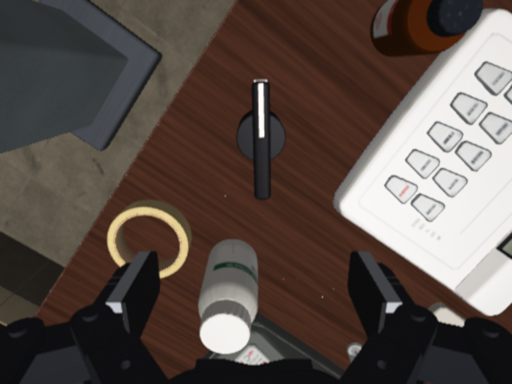

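Run:
```python
from h import *
im=cv2.imread('pics/w3.png'); g=cv2.convertScaleAbs(im,alpha=2.0); crop(g,225,70,75,140,5,'pics/w3c.png')
```

```text
(no output)
```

View pics/w3c.png

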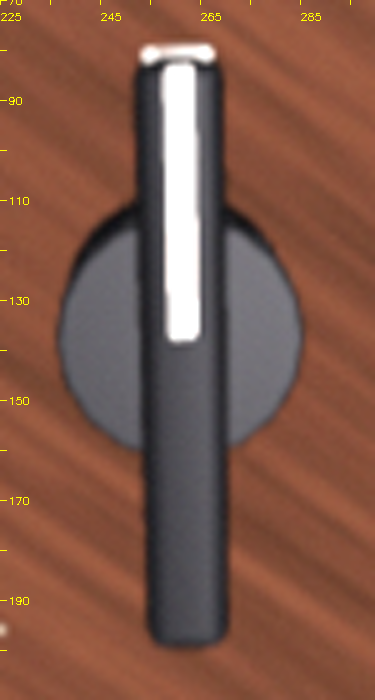

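Run:
```python
from h import *
from rig import manip
C=load('w3')
a=C.onz((260.5,83),.076);b=C.onz((262.3,199),.076);print(a,b,np.linalg.norm(a-b),(a+b)/2, np.degrees(np.arctan2(*(a-b)[1::-1])))
l=C.onz((236.7,137),.044);r=C.onz((285.3,137),.044);print('hub',(l+r)/2,np.linalg.norm(l-r))
t=C.onz((260,160.5),.044)
st=manip.read_state(); T=tool(st); print(np.round(T,3), np.degrees(np.arctan2(T[1,1],T[0,1])))
ctr=(a+b)/2; ctr[2]=.068; print(slide(st,ctr))
```

```text
[0.43085933 0.29550389 0.076     ] [0.49567368 0.21150339 0.076     ] 0.10609893513107889 [0.46326651 0.25350364 0.076     ] 127.65359116872179
hub [0.46303804 0.25434918 0.044     ] 0.04842673616120473
[[-0.001  0.805  0.593]
 [ 0.     0.593 -0.805]
 [-1.    -0.    -0.001]] 36.37265179600719
[182.   10.5 -23.3]
```

{"op": "carry_out", "data": {
  "motion": [
    {"slide":[20,5,-12],"hand":50,"yaw":-0.022},
    {"slide":[55,10.5,-23],"hand":50,"yaw":-0.022},
    {"slide":[93,10.5,-23.5],"hand":50,"yaw":-0.022},
    {"slide":[130,10.5,-23.5],"hand":50,"yaw":-0.022},
    {"slide":[160,10.5,-23.5],"hand":50,"yaw":-0.022},
    {"slide":[182,10.5,-23.5],"hand":50,"yaw":-0.022},
    {"slide":[182,10.5,-23.5],"hand":50,"yaw":-0.022}
  ]
}}

```text
t: 2.72
ee_pos: [0.4615, 0.249, 0.0634]
tool_rot: [-1.939, 1.564, -2.859]
wrist_force: [-0.4, -1.3, -0.2]
finger_gap: 0.0428
```

Run:
```python
from h import *
from rig import manip
im,c,st=grab('wrist','w4'); print(st['ee_pos'],st['wrist_force'],slide(st,[.46326,.2537,.068]))
```

```text
[0.46147407 0.24903615 0.06342693] [-0.42387029 -1.25234592 -0.18554835] [-4.6  4.2 -2.6]
```

View pics/w4.png

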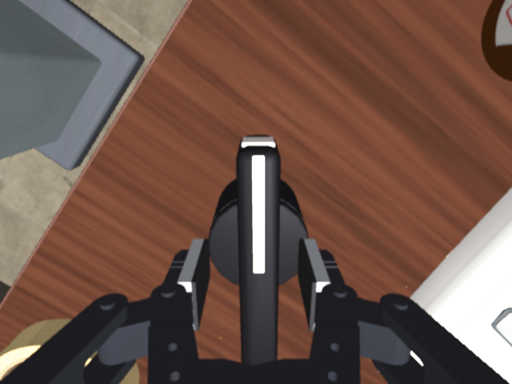

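{"op": "carry_out", "data": {
  "motion": [
    {"slide":[0,0,0],"hand":50,"yaw":0},
    {"slide":[0,0,0],"hand":50,"yaw":0}
  ]
}}

```text
t: 2.93
ee_pos: [0.4657, 0.2506, 0.0705]
tool_rot: [1.124, 1.568, 0.205]
wrist_force: [1.2, 0.1, 0.3]
finger_gap: 0.0427
```

{"op": "carry_out", "data": {
  "motion": [
    {"slide":[0,0,0],"hand":0,"yaw":0},
    {"slide":[0,0,0],"hand":0,"yaw":0},
    {"slide":[0,0,0],"hand":0,"yaw":0},
    {"slide":[0,0,0],"hand":0,"yaw":0}
  ]
}}

```text
t: 3.27
ee_pos: [0.4651, 0.2507, 0.0695]
tool_rot: [0.961, 1.569, 0.042]
wrist_force: [-0.5, -1.3, 5.5]
finger_gap: 0.0148
```

Run:
```python
from h import *
from rig import manip
im,c,st=grab('wrist','w5'); print(st['ee_pos'],st['wrist_force'],st['finger_gap'],slide(st,[.46326,.2537,.068]))
```

```text
[0.46512588 0.25065713 0.06950087] [-0.46756304 -1.25019636  5.48058659] 0.014760697373980067 [ 1.5  0.4 -3.6]
```

View pics/w5.png

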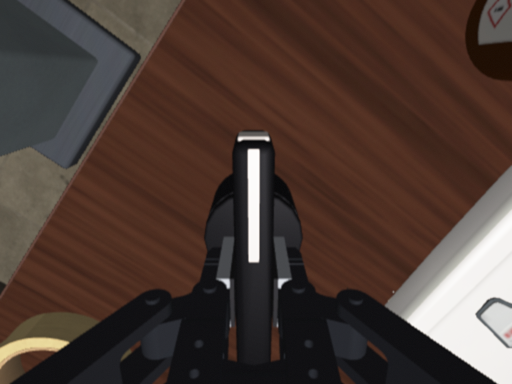

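{"op": "carry_out", "data": {
  "motion": [
    {"slide":[-15,0,0],"hand":0,"yaw":0},
    {"slide":[-45,0,0],"hand":0,"yaw":0},
    {"slide":[-82,0,0],"hand":0,"yaw":0.1},
    {"slide":[-118,0,0],"hand":0,"yaw":0.2},
    {"slide":[-150,0,20],"hand":0,"yaw":0.3},
    {"slide":[-170,0,50],"hand":0,"yaw":0.4},
    {"slide":[-180,0,85],"hand":0,"yaw":0.5},
    {"slide":[-180,0,120],"hand":0,"yaw":0.6}
  ]
}}

```text
t: 3.98
ee_pos: [0.5389, 0.1545, 0.2518]
tool_rot: [1.581, 1.566, 0.058]
wrist_force: [0.9, 1.0, -2.0]
finger_gap: 0.0148
```

Run:
```python
from h import *
from rig import manip
st=manip.read_state();T=tool(st); print(st['ee_pos'],st['wrist_force'],st['finger_gap'],slide(st,[.50,-.268,.235]),np.round(T,3))
a=np.arctan2(T[1,1],T[0,1]); print('jaw',a,'yaw to -.15:',a+.15)
```

```text
[0.53890473 0.15451358 0.25181239] [ 0.90557004  0.97848845 -1.98726068] 0.014845912867693326 [ 16.5 -59.4 420.1] [[ 0.005  0.999  0.048]
 [ 0.     0.048 -0.999]
 [-1.     0.005 -0.   ]]
jaw 0.0484325545341872 yaw to -.15: 0.19843255453418718
```

{"op": "carry_out", "data": {
  "motion": [
    {"slide":[0,-3,25],"hand":0,"yaw":0.1},
    {"slide":[0,-9,65],"hand":0,"yaw":0.198},
    {"slide":[0,-16,105],"hand":0,"yaw":0.198},
    {"slide":[0,-23,145],"hand":0,"yaw":0.198},
    {"slide":[0,-30,185],"hand":0,"yaw":0.198},
    {"slide":[0,-37,225],"hand":0,"yaw":0.198},
    {"slide":[0,-44,265],"hand":0,"yaw":0.198},
    {"slide":[0,-50,305],"hand":0,"yaw":0.198}
  ]
}}

```text
t: 4.65
ee_pos: [0.5023, -0.1537, 0.2484]
tool_rot: [1.793, 1.571, 0.076]
wrist_force: [1.1, 0.8, -2.3]
finger_gap: 0.015
```

Run:
```python
from h import *
from rig import manip
st=manip.read_state();T=tool(st); print(st['ee_pos'],st['wrist_force'],st['finger_gap'],slide(st,[.49,-.268,.235]),np.round(T,3))
a=np.arctan2(T[1,1],T[0,1]); print('jaw',a,'yaw to -.15:',a+.15)
```

```text
[ 0.50233058 -0.153727    0.24840685] [ 1.08801953  0.81399977 -2.34567747] 0.015005611610085064 [ 13.4   4.4 114.9] [[ 0.     0.989 -0.145]
 [ 0.    -0.145 -0.989]
 [-1.     0.    -0.   ]]
jaw -0.14591333936017137 yaw to -.15: 0.0040866606398286265
```

{"op": "carry_out", "data": {
  "motion": [
    {"slide":[3,1,35],"hand":0,"yaw":0.004},
    {"slide":[7,2,65],"hand":0,"yaw":0.004},
    {"slide":[13,3,90],"hand":0,"yaw":0.004},
    {"slide":[13,4,108],"hand":0,"yaw":0.004},
    {"slide":[13,4.4,115],"hand":0,"yaw":0.004},
    {"slide":[13,4.4,115],"hand":0,"yaw":0.004},
    {"slide":[13,4.4,115],"hand":0,"yaw":0.004}
  ]
}}

```text
t: 5.23
ee_pos: [0.4908, -0.2659, 0.2354]
tool_rot: [-2.984, 1.57, 1.578]
wrist_force: [-0.7, 0.7, -1.4]
finger_gap: 0.0148
```

Run:
```python
from h import *
from rig import manip
for n in('wrist','side','scene'):
    im,c,st=grab(n,n+'6')
    if n=='side': crop(im,200,60,110,110,6,'pics/side6c.png')
    if n=='scene': crop(im,300,170,120,130,5,'pics/scene6c.png')
print(st['ee_pos'],slide(st,[.49,-.268,.235]),tool(st))
```

```text
[ 0.49101315 -0.26526824  0.23556632] [ 0.6 -0.6  2.9] [[ 2.60976357e-04  9.88943423e-01 -1.48293080e-01]
 [ 1.76558899e-04 -1.48293128e-01 -9.88943435e-01]
 [-9.99999950e-01  2.31908392e-04 -2.13307763e-04]]
```

View pics/wrist6.png

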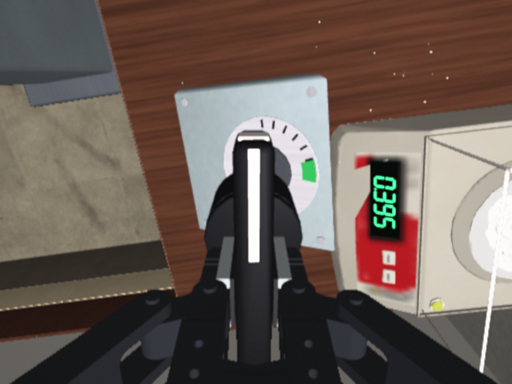

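View pics/side6c.png

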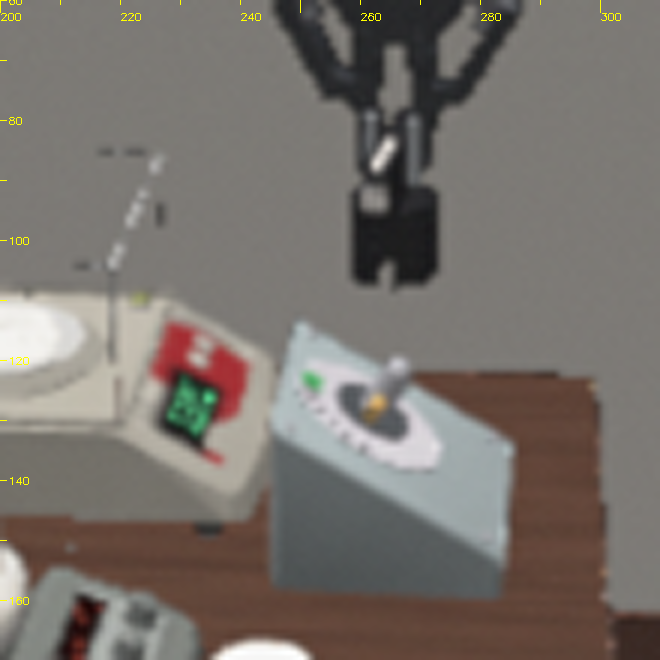

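View pics/scene6c.png

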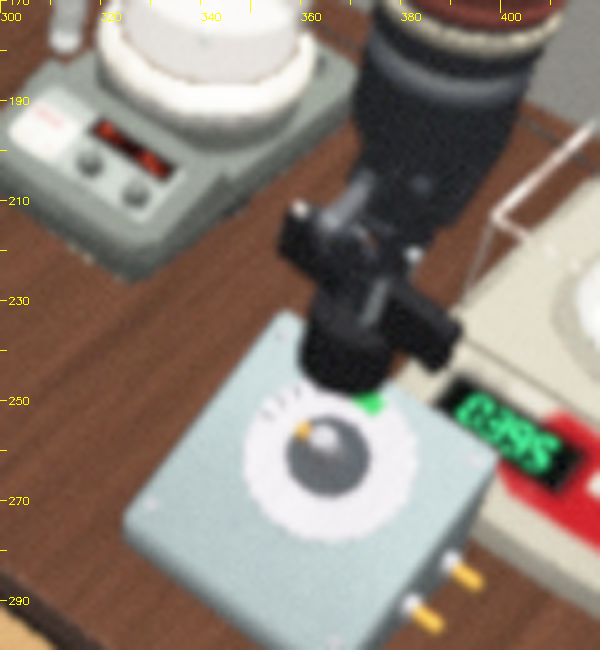

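```bash
cat > hm.py <<'E'
from ov import *
def hlines(o,A):
    t=np.linspace(0,2*np.pi,48); L=[]
    for z in(0,44): L.append(np.c_[25*np.cos(t),25*np.sin(t),0*t+z])
    for z in(44,76): L.append(np.array([(-8,-55,z),(8,-55,z),(8,55,z),(-8,55,z),(-8,-55,z)]))
    for x,y in((-8,55),(8,55),(-8,-55),(8,-55)): L.append(np.array([(x,y,44),(x,y,76)]))
    L.append(np.array([(-5.25,25,0),(-5.25,25,14),(5.25,25,14),(5.25,25,0)]))
    return [np.array(o)+l/1000.@A.T for l in L]
def held(st,dy,dz): # handle origin offset: dy along handle y from TCP, dz TCP height on handle
    T=tool(st); A=np.c_[T[:,1],-T[:,2],-T[:,0]]
    return st['ee_pos']+A@np.array([0,dy,-dz]),A
E
cat > t.py <<'E'
from hm import *
from rig import manip
st=manip.read_state()
o,A=held(st,.0036,.069); print(o)
L=hlines(o,A)+keylines(.13)
for n,b in(('wrist6',(170,70,180,190,4)),('side6',(215,60,90,110,6)),('scene6',(330,190,90,100,6))):
    draw(cv2.imread(f'pics/{n}.png'),load(n),L,b[4],*b[:4],f'pics/{n}o.png')
E
python3 t.py
```

```text
[ 0.49164534 -0.26170804  0.16662646]
```

View pics/wrist6o.png

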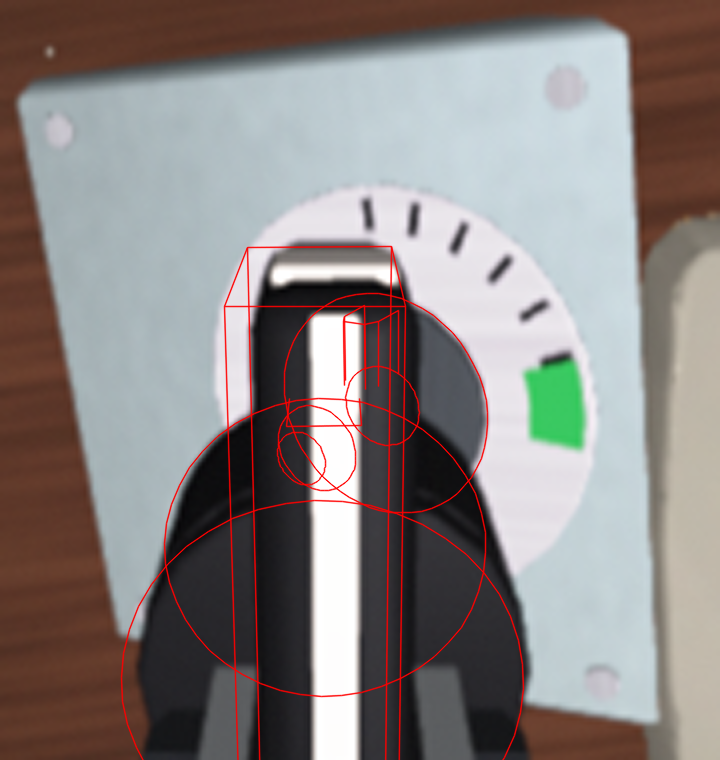

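View pics/side6o.png

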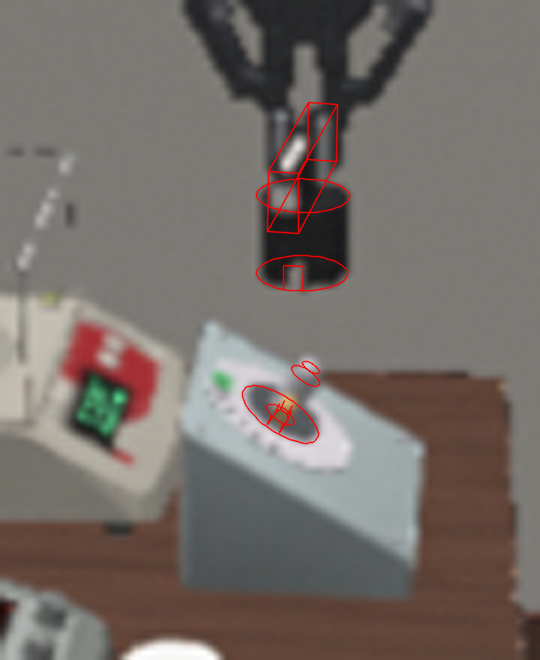

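View pics/scene6o.png

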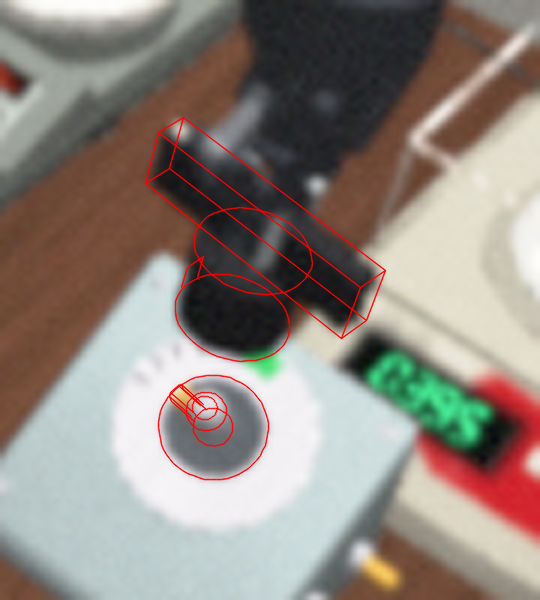

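Run:
```python
from h import *
from rig import manip
st=manip.read_state(); print(st['ee_pos'],slide(st,[.4892,-.2679,.185]))
```

```text
[ 0.49108325 -0.26526624  0.23562633] [50.6 -1.5  2.9]
```

{"op": "carry_out", "data": {
  "motion": [
    {"slide":[10,-1,2],"hand":0,"yaw":0},
    {"slide":[25,-1.5,3],"hand":0,"yaw":0},
    {"slide":[38,-1.5,3],"hand":0,"yaw":0},
    {"slide":[46,-1.5,3],"hand":0,"yaw":0},
    {"slide":[50.5,-1.5,3],"hand":0,"yaw":0},
    {"slide":[50.5,-1.5,3],"hand":0,"yaw":0},
    {"slide":[50.5,-1.5,3],"hand":0,"yaw":0}
  ]
}}

```text
t: 5.97
ee_pos: [0.4888, -0.269, 0.1849]
tool_rot: [-3.056, 1.571, 1.506]
wrist_force: [-0.2, 0.0, -1.6]
finger_gap: 0.0146
```

```bash
cat > t7.py <<'E'
from hm import *
from rig import manip
import sys
tag=sys.argv[1]; dy=float(sys.argv[2]) if len(sys.argv)>2 else .0036; dz=float(sys.argv[3]) if len(sys.argv)>3 else .069
for n in('side','scene'): im,c,st=grab(n,n+tag)
print(st['ee_pos'],st['wrist_force'],st['finger_gap'],st['t'])
o,A=held(st,dy,dz); print('origin',o)
L=hlines(o,A)+keylines(.13)
out=[]
for n,b in(('side'+tag,(220,75,70,75,6)),('scene'+tag,(330,205,70,75,6))):
    im=cv2.imread(f'pics/{n}.png'); draw(im,load(n),L,b[4],*b[:4],'pics/a.png'); draw(im,load(n),[],b[4],*b[:4],'pics/b.png')
    out.append(np.hstack([cv2.imread('pics/b.png'),cv2.imread('pics/a.png')]))
cv2.imwrite(f'pics/o{tag}.png',cv2.resize(np.vstack(out),(747,800))); 
cv2.imwrite(f'pics/os{tag}.png',out[0][:, :800]);cv2.imwrite(f'pics/oc{tag}.png',out[1][:,:800])
E
python3 t7.py 7
```

```text
[ 0.48901306 -0.26921821  0.18538634] [-0.11793884 -0.85153087 -0.91303367] 0.014872589951921113 6.0167
origin [ 0.48959475 -0.26569145  0.11638501]
```

View pics/os7.png

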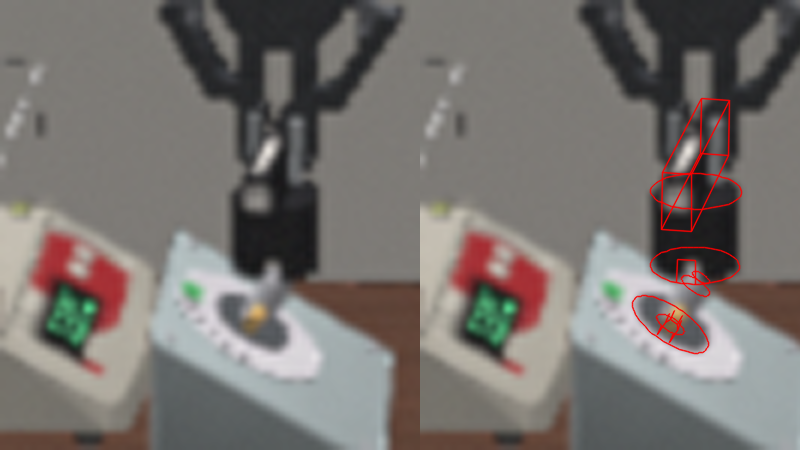

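View pics/oc7.png

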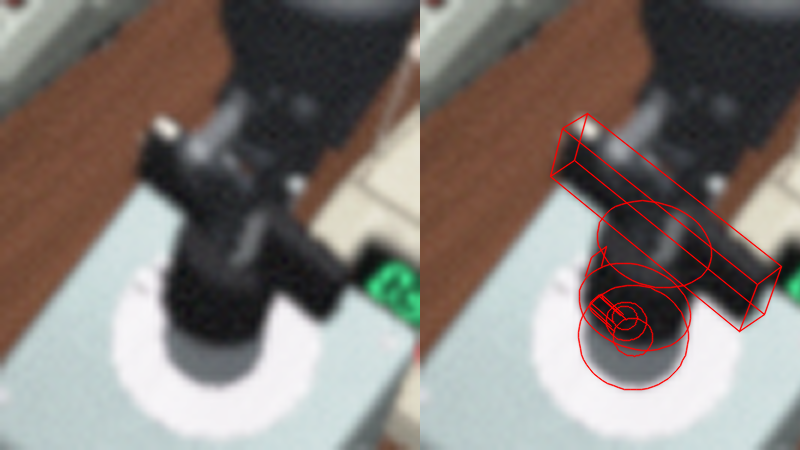

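Run:
```python
from ov import *
from rig import manip
from scipy.optimize import least_squares
C=[load('w2'),Cam(manip.calibration('scene')),Cam(manip.calibration('side'))]
uv=[(280.2,147.8),(365.1,260.7),(261.7,128.1)]
f=lambda p:np.concatenate([(c.proj(p)[0]-m)*(c.f/1.0)**0 for c,m in zip(C,uv)])
r=least_squares(f,[.5,-.26,.08]);print(r.x,r.fun)
r=least_squares(lambda p:f(p)[2:],[.5,-.26,.08]);print('scene+side only',r.x,r.fun)
for c in C: print(c.proj([seat,seat+seatT(0)[:,2]*.034]))
```

```text
[ 0.50356091 -0.26375096  0.08102241] [-0.20568964  0.18349025 -0.20007568 -0.43041198 -0.63652194  0.39627528]
scene+side only [ 0.50165977 -0.26526793  0.08200692] [-0.04308777  0.04055915 -0.05587152 -0.04544263]
[[279.29613933 148.76779885]
 [261.05304223 156.28072815]]
[[365.00309066 260.69097787]
 [363.62343357 257.46407351]]
[[261.23868356 128.55984003]
 [266.33491199 120.73854784]]
```

Run:
```python
from hm import *
C=load('wrist6')
# TCP at that time approx
tcp=np.array([.4908,-.2659,.2354]); yd=np.array([.148,.989,0]);
for zt in (.2405,.2425,.2445):
    p=C.onz((253.3,140.5),zt); d=p-tcp; print(zt,p,'along y',d@yd,'along x',d@np.array([.989,-.148,0]))
C=load('w5'); tcp=np.array([.46513,.25066,.0695])
a=C.onz((253.5,147),.076); T=R.from_euler('xyz',[.961,1.569,.042]).as_matrix(); d=a-tcp; print(d@-T[:,2],d@T[:,1])
```

```text
0.2405 [ 0.50174643 -0.2059918   0.2405    ] along y 0.06086928146946634 along x 0.0019596023678928013
0.2425 [ 0.50180605 -0.20561001  0.2425    ] along y 0.061255699037856666 along x 0.0019620689323602697
0.2445 [ 0.50186568 -0.20522821  0.2445    ] along y 0.06164211660624702 along x 0.0019645354968277325
0.05718607738449899 0.001865142274168035
```

{"op": "carry_out", "data": {
  "motion": [
    {"slide":[0,-1.4,0.5],"hand":0,"yaw":0},
    {"slide":[2,-1.4,0.5],"hand":0,"yaw":0},
    {"slide":[4,-1.4,0.5],"hand":0,"yaw":0},
    {"slide":[6,-1.4,0.5],"hand":0,"yaw":0},
    {"slide":[6,-1.4,0.5],"hand":0,"yaw":0}
  ]
}}

```text
t: 6.48
ee_pos: [0.4871, -0.2693, 0.1783]
tool_rot: [-2.238, 1.57, 2.324]
wrist_force: [0.7, -0.7, -1.1]
finger_gap: 0.0149
```

```bash
sed -i 's/seat=np.array.*;psi/seat=np.array([.5015,-.265,.0815]);psi/' ov.py; python3 t7.py 8 .005
```

```text
[ 0.48720508 -0.26931457  0.17847373] [ 0.91074754  0.51987193 -1.979524  ] 0.014767340751154481 6.5333
origin [ 0.4879313  -0.26434878  0.10947508]
```

View pics/os8.png

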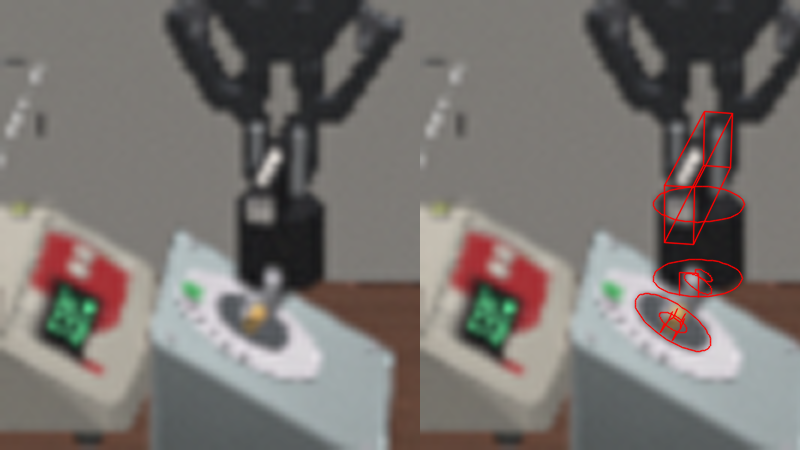

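{"op": "carry_out", "data": {
  "motion": [
    {"slide":[1.5,0,0],"hand":0,"yaw":0},
    {"slide":[3,0,0],"hand":0,"yaw":0},
    {"slide":[4,0,0],"hand":0,"yaw":0},
    {"slide":[4,0,0],"hand":0,"yaw":0}
  ]
}}

```text
t: 6.92
ee_pos: [0.4873, -0.2693, 0.1745]
tool_rot: [-2.449, 1.571, 2.113]
wrist_force: [0.0, 0.0, -2.2]
finger_gap: 0.0147
```

{"op": "carry_out", "data": {
  "motion": [
    {"slide":[1,0,0],"hand":0,"yaw":0},
    {"slide":[2,0,0],"hand":0,"yaw":0},
    {"slide":[3,0,0],"hand":0,"yaw":0},
    {"slide":[3,0,0],"hand":0,"yaw":0}
  ]
}}

```text
t: 7.25
ee_pos: [0.4878, -0.2696, 0.172]
tool_rot: [1.346, 1.57, -0.374]
wrist_force: [1.4, -0.6, 0.6]
finger_gap: 0.015
```

```bash
python3 t7.py 9 .005
```

```text
[ 0.48773861 -0.26957365  0.1720905 ] [ 1.18637227 -0.22848774 -1.48338202] 0.014838893336074115 7.3
origin [ 0.48856121 -0.26466187  0.10308907]
```

View pics/os9.png

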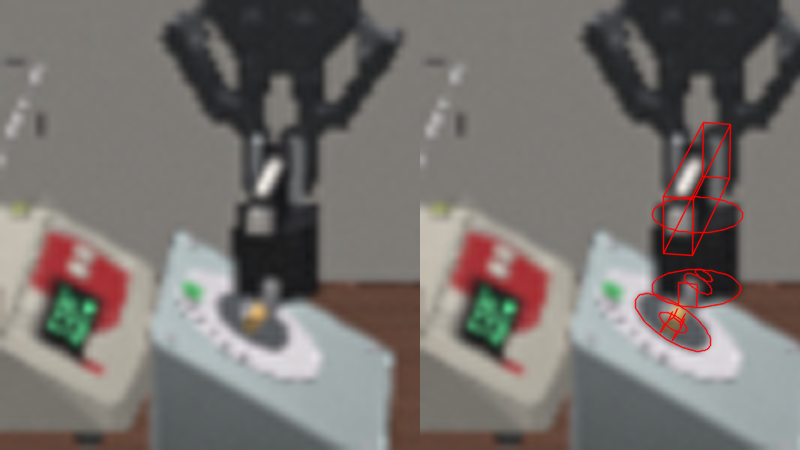

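View pics/oc9.png

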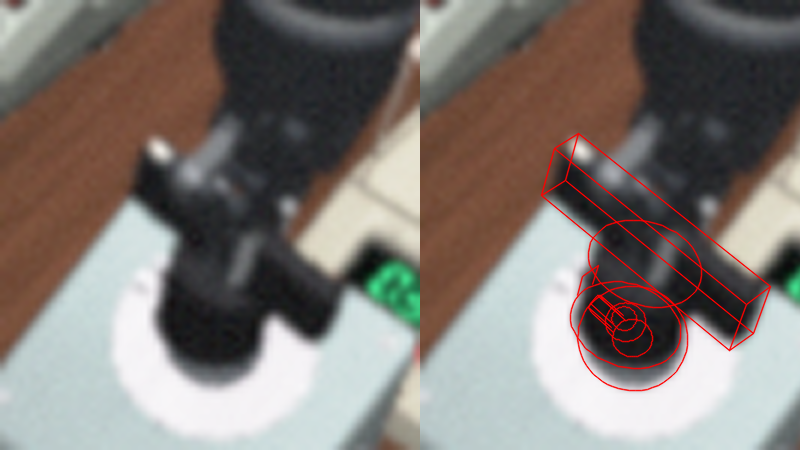

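{"op": "carry_out", "data": {
  "motion": [
    {"slide":[0,0,0],"hand":22,"yaw":0},
    {"slide":[0,0,0],"hand":25,"yaw":0},
    {"slide":[0,0,0],"hand":25,"yaw":0}
  ]
}}

```text
t: 7.6
ee_pos: [0.4871, -0.2694, 0.1718]
tool_rot: [-1.658, 1.57, 2.904]
wrist_force: [-0.7, -0.1, -0.1]
finger_gap: 0.0216
```

```bash
python3 t7.py 10 .005
python3 - <<'E'
from h import *
grab('wrist','w10')
E
```

```text
[ 0.48714448 -0.26937315  0.17176957] [ 0.01465132 -0.94752658 -0.14431667] 0.021394560443971682 7.65
origin [ 0.48786453 -0.26442177  0.10276982]
```

View pics/os10.png

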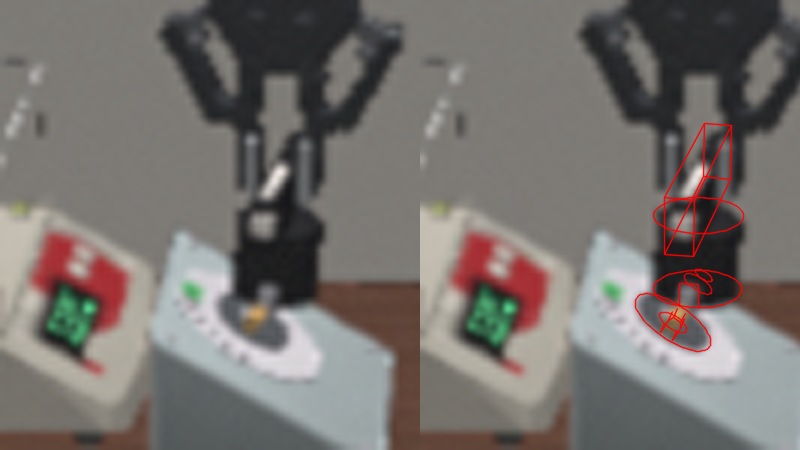

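View pics/w10.png

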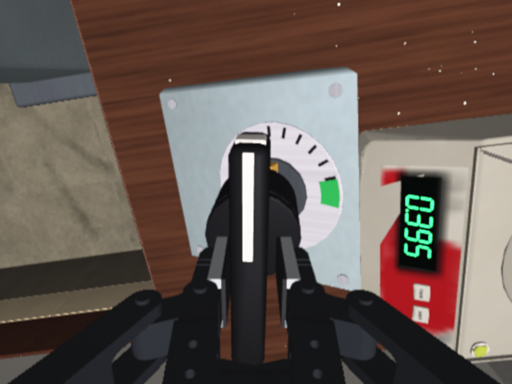

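{"op": "carry_out", "data": {
  "motion": [
    {"slide":[1,-3,0.4],"hand":28,"yaw":0},
    {"slide":[3,-5,0.6],"hand":31,"yaw":0},
    {"slide":[5,-7,0.9],"hand":32,"yaw":0},
    {"slide":[7,-9,1.2],"hand":32,"yaw":0},
    {"slide":[7,-9,1.2],"hand":32,"yaw":0}
  ]
}}

```text
t: 8.17
ee_pos: [0.4777, -0.2691, 0.1642]
tool_rot: [-2.094, 1.57, 2.468]
wrist_force: [-0.5, 0.4, -1.2]
finger_gap: 0.0275
```

```bash
python3 t7.py 11 .005
python3 - <<'E'
from h import *
grab('wrist','w11')
E
```

```text
[ 0.47787385 -0.26912022  0.16444004] [-1.09686982  0.22645781 -0.15175142] 0.02765126710371896 8.2167
origin [ 0.47859665 -0.26414687  0.0954419 ]
```

View pics/os11.png

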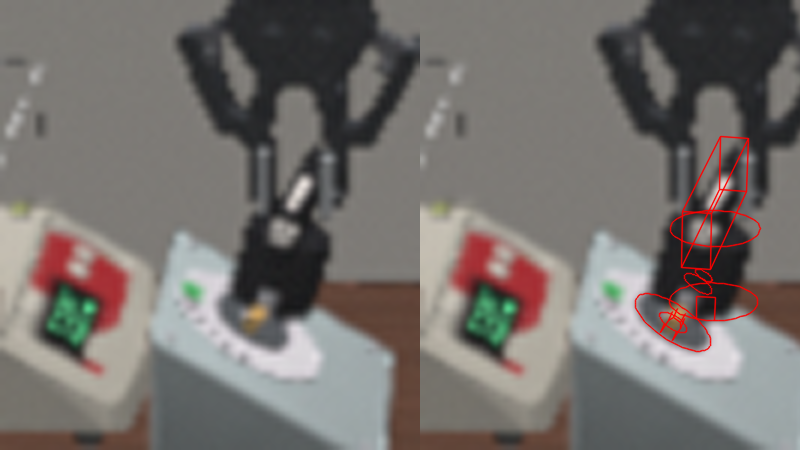

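View pics/w11.png

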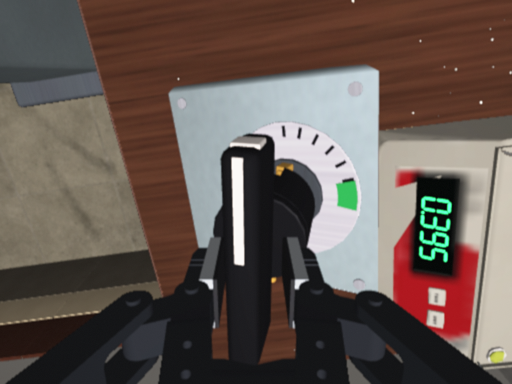

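{"op": "carry_out", "data": {
  "motion": [
    {"slide":[2,-3,0.4],"hand":32,"yaw":0},
    {"slide":[4,-6,0.8],"hand":33,"yaw":0},
    {"slide":[6,-9,1.2],"hand":33,"yaw":0},
    {"slide":[8,-11,1.4],"hand":33,"yaw":0},
    {"slide":[8,-11,1.4],"hand":33,"yaw":0}
  ]
}}

```text
t: 8.73
ee_pos: [0.4667, -0.2688, 0.1563]
tool_rot: [-2.341, 1.57, 2.221]
wrist_force: [0.4, 0.4, -0.3]
finger_gap: 0.0281
```

```bash
python3 t7.py 12 .005
python3 - <<'E'
from h import *
grab('wrist','w12')
E
```

```text
[ 0.46696277 -0.26898242  0.15663702] [-0.08171992 -0.49394462  0.21141929] 0.027692064390471414 8.7833
origin [ 0.46771823 -0.26403518  0.08763735]
```

View pics/os12.png

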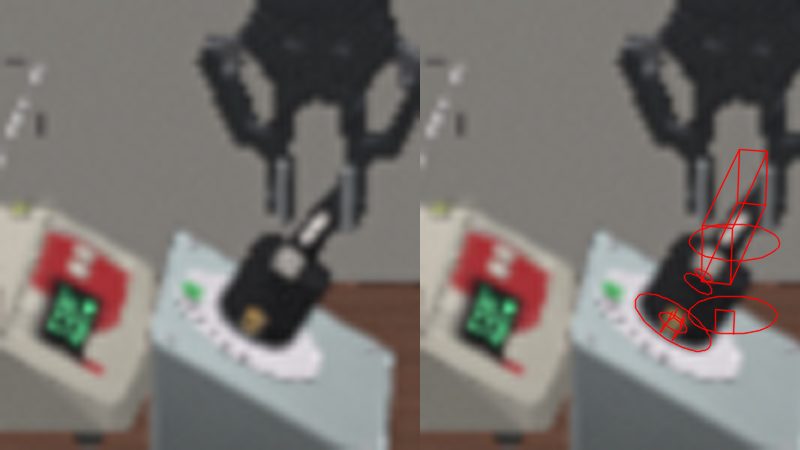

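View pics/w12.png

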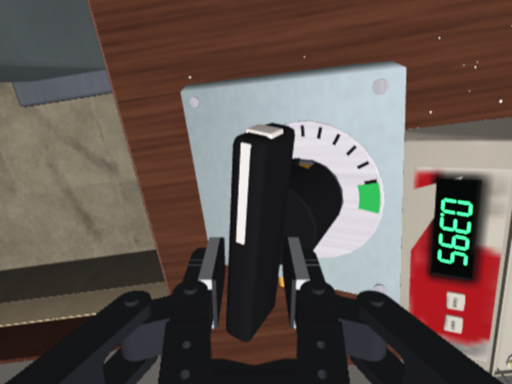

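```bash
cat > mt.py <<'E'
from hm import *
import sys
def show(tag,phi,off,name,boxes):
    A=seatT(phi); L=hlines(seat+A[:,2]*off,A); o=[]
    for n,b in boxes:
        im=cv2.imread(f'pics/{n}{tag}.png'); draw(im,load(f'{n}{tag}'),L,b[4],*b[:4],'pics/a.png'); draw(im,load(f'{n}{tag}'),[],b[4],*b[:4],'pics/b.png')
        o.append(np.hstack([cv2.imread('pics/b.png'),cv2.imread('pics/a.png')]))
    cv2.imwrite(name,np.vstack(o))
if __name__=='__main__':
    tag=sys.argv[1]; phi=float(sys.argv[2])
    show(tag,phi,0,'pics/m1.png',[('side',(245,105,50,50,8))]); show(tag,phi,0,'pics/m2.png',[('scene',(335,220,60,60,6))]); show(tag,phi,0,'pics/m3.png',[('w',(215,110,140,240,2))])
    a=cv2.imread('pics/m1.png');b=cv2.imread('pics/m2.png');cv2.imwrite('pics/m12.png',np.vstack([a[:,:720],b[:,:720]])[:600*2])
E
python3 mt.py 12 .13
```

```text
(no output)
```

View pics/m1.png

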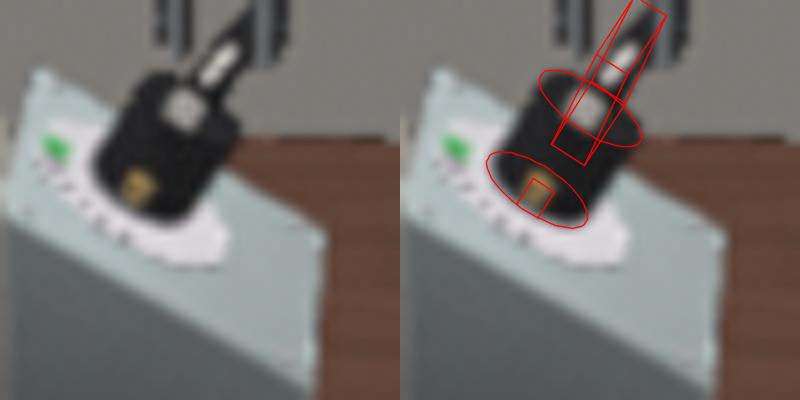

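View pics/m2.png

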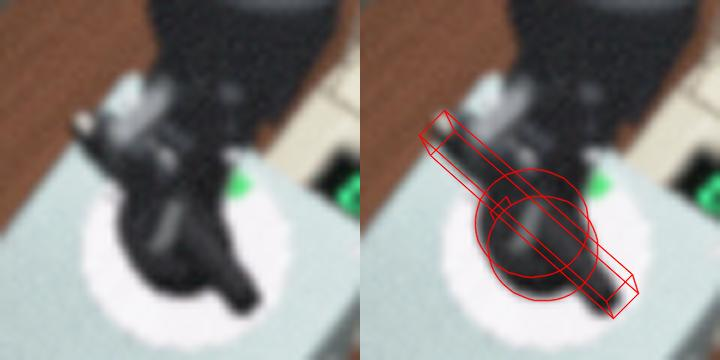

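View pics/m3.png

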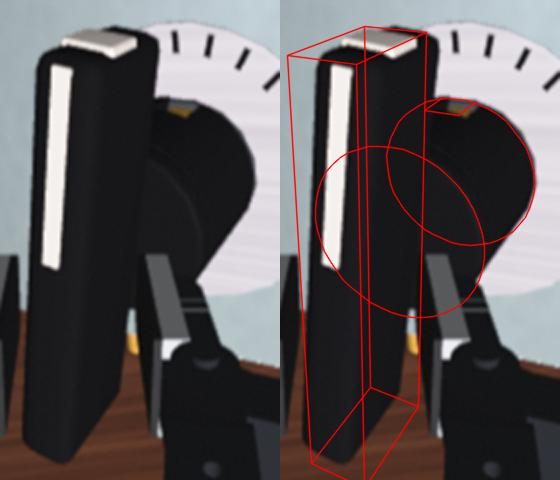

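{"op": "carry_out", "data": {
  "motion": [
    {"slide":[-8,0,0],"hand":35,"yaw":0},
    {"slide":[-20,0,0],"hand":35,"yaw":0},
    {"slide":[-28,1,-3],"hand":20,"yaw":0},
    {"slide":[-28,2,-5],"hand":0,"yaw":0},
    {"slide":[-28,2,-5],"hand":0,"yaw":0},
    {"slide":[-28,2,-5],"hand":0,"yaw":0}
  ]
}}

```text
t: 9.38
ee_pos: [0.4701, -0.2642, 0.1849]
tool_rot: [1.129, 1.57, -0.591]
wrist_force: [-0.0, 0.6, -0.5]
finger_gap: 0.0002
```

```bash
python3 - <<'E'
from h import *
for n in('side','scene'): grab(n,n+'13')
im,c,st=grab('wrist','w13'); print(st['ee_pos'],st['finger_gap'],st['wrist_force'])
E
python3 mt.py 13 .13
```

```text
[ 0.4697706  -0.26416634  0.18436881] 0.00023401567549095577 [-0.34543011 -0.84207654 -0.19688101]
```

View pics/w13.png

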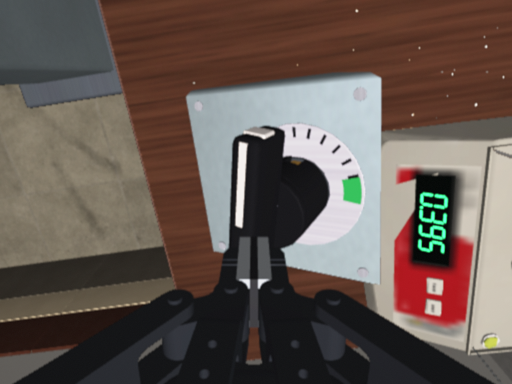

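View pics/m1.png

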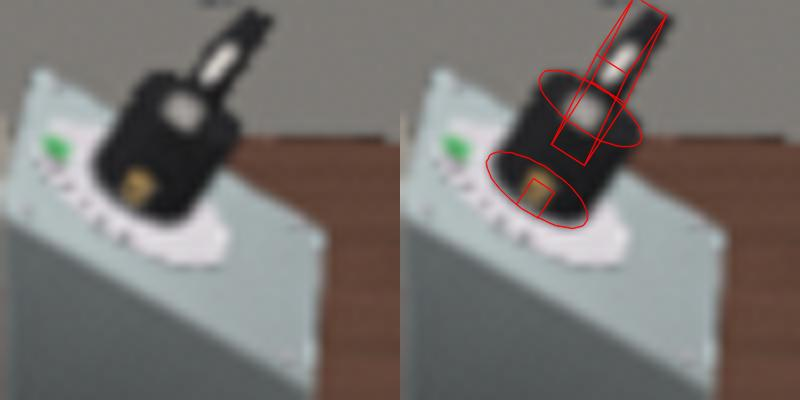

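View pics/m2.png

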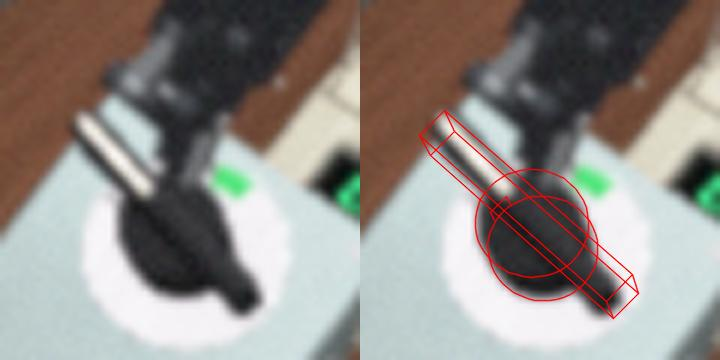

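{"op": "carry_out", "data": {
  "motion": [
    {"slide":[6,0,0],"hand":0,"yaw":0},
    {"slide":[10,0,0],"hand":0,"yaw":0},
    {"slide":[12,0,0],"hand":0,"yaw":0},
    {"slide":[13,0.5,0],"hand":0,"yaw":0},
    {"slide":[14,1,0],"hand":0,"yaw":0},
    {"slide":[14,1,0],"hand":0,"yaw":0}
  ]
}}

```text
t: 10.03
ee_pos: [0.4708, -0.2646, 0.171]
tool_rot: [-0.337, 1.571, -2.058]
wrist_force: [-0.5, 1.2, 2.2]
finger_gap: 0.0001
```

{"op": "carry_out", "data": {
  "motion": [
    {"slide":[1,0.5,0],"hand":0,"yaw":0},
    {"slide":[2,1,0],"hand":0,"yaw":0},
    {"slide":[3,1.5,0],"hand":0,"yaw":0},
    {"slide":[3,1.5,0],"hand":0,"yaw":0}
  ]
}}

```text
t: 10.37
ee_pos: [0.4717, -0.2649, 0.1702]
tool_rot: [-0.445, 1.569, -2.166]
wrist_force: [-12.8, 4.5, 21.6]
finger_gap: -0.0002
```

```bash
cat > push.py <<'E'
from ov import *
from rig import manip
def tcp(phi,stand=0,c=.0145,r=.040,dz=.004):
    A=seatT(phi); E=seat+A@np.array([-.008,r,.076]); h=A[:2,1]/np.linalg.norm(A[:2,1]); th=np.arctan2(h[0],h[1])
    d=np.array([np.cos(th),-np.sin(th),0]); return E-d*(c+stand)+np.array([0,0,dz]),th
if __name__=='__main__':
    st=manip.read_state();T=tool(st); th0=np.arctan2(-T[1,1],T[0,1]); print(st['ee_pos'],th0,st['joint_positions'])
    for phi,s in((.13,.01),(.13,0),(.35,0),(.6,0),(.8,0),(1,0),(1.2,0),(1.35,0),(1.45,0)):
        p,th=tcp(phi,s); print(phi,np.round(p,4),'th',round(th,3),'slide',slide(st,p),'yaw',round(th-th0,3))
E
python3 push.py
```

```text
[ 0.47167141 -0.26492026  0.1701771 ] 0.15016959982252262 [-0.7526779  -0.07642297 -0.22998715  1.41693958 -0.00183745  0.96828709]
0.13 [ 0.4377 -0.2203  0.1499] th 0.133 slide [ 20.2 -40.3 -39.1] yaw -0.017
0.13 [ 0.4476 -0.2216  0.1499] th 0.133 slide [ 20.2 -30.3 -39.3] yaw -0.017
0.35 [ 0.4559 -0.2194  0.1544] th 0.326 slide [ 15.7 -22.3 -42.7] yaw 0.176
0.6 [ 0.4658 -0.2194  0.1593] th 0.555 slide [ 10.8 -12.6 -44.2] yaw 0.405
0.8 [ 0.4736 -0.2212  0.1629] th 0.748 slide [  7.2  -4.7 -43.5] yaw 0.598
1 [ 0.4811 -0.2246  0.166 ] th 0.953 slide [  4.1   3.3 -41.3] yaw 0.803
1.2 [ 0.488  -0.2295  0.1685] th 1.169 slide [  1.6  10.9 -37.4] yaw 1.019
1.35 [ 0.4928 -0.2342  0.17  ] th 1.337 slide [  0.2  16.3 -33.5] yaw 1.187
1.45 [ 0.4956 -0.2378  0.1707] th 1.452 slide [ -0.6  19.6 -30.4] yaw 1.301
```

{"op": "carry_out", "data": {
  "motion": [
    {"slide":[-10,0,0],"hand":0,"yaw":0},
    {"slide":[-22,-5,-5],"hand":0,"yaw":0},
    {"slide":[-25,-25,-25],"hand":0,"yaw":0},
    {"slide":[-20,-44,-39],"hand":0,"yaw":-0.017},
    {"slide":[-5,-46,-39],"hand":0,"yaw":-0.017},
    {"slide":[10,-46,-39],"hand":0,"yaw":-0.017},
    {"slide":[17,-44,-39],"hand":0,"yaw":-0.017},
    {"slide":[17,-44,-39],"hand":0,"yaw":-0.017}
  ]
}}

```text
t: 11.03
ee_pos: [0.4344, -0.2189, 0.1497]
tool_rot: [-2.373, 1.569, 2.207]
wrist_force: [-0.2, -0.2, -0.4]
finger_gap: 0.0002
```

```bash
python3 - <<'E'
from h import *
for n in('side','scene'): grab(n,n+'14')
im,c,st=grab('wrist','w14'); print(st['ee_pos'],st['finger_gap'],st['wrist_force'])
E
python3 mt.py 14 .13; python3 push.py
```

```text
[ 0.4349185  -0.21961641  0.15136542] -5.9624728367995146e-05 [-0.11395241  0.96671119  0.53824911]
[ 0.43506626 -0.21983206  0.15169076] 0.13296970606857136 [-7.37071367e-01 -2.41532935e-01 -4.12686770e-01  1.39884594e+00
  1.59194912e-04  9.66694849e-01]
0.13 [ 0.4377 -0.2203  0.1499] th 0.133 slide [1.7 2.6 0.1] yaw -0.0
0.13 [ 0.4476 -0.2216  0.1499] th 0.133 slide [ 1.8 12.6  0.1] yaw -0.0
0.35 [ 0.4559 -0.2194  0.1544] th 0.326 slide [-2.7 20.6 -3.2] yaw 0.193
0.6 [ 0.4658 -0.2194  0.1593] th 0.555 slide [-7.6 30.4 -4.5] yaw 0.422
0.8 [ 0.4736 -0.2212  0.1629] th 0.748 slide [-11.2  38.4  -3.8] yaw 0.615
1 [ 0.4811 -0.2246  0.166 ] th 0.953 slide [-14.3  46.2  -1.4] yaw 0.82
1.2 [ 0.488  -0.2295  0.1685] th 1.169 slide [-16.8  53.8   2.6] yaw 1.036
1.35 [ 0.4928 -0.2342  0.17  ] th 1.337 slide [-18.2  59.1   6.6] yaw 1.204
1.45 [ 0.4956 -0.2378  0.1707] th 1.452 slide [-18.9  62.4   9.7] yaw 1.319
```

View pics/w14.png

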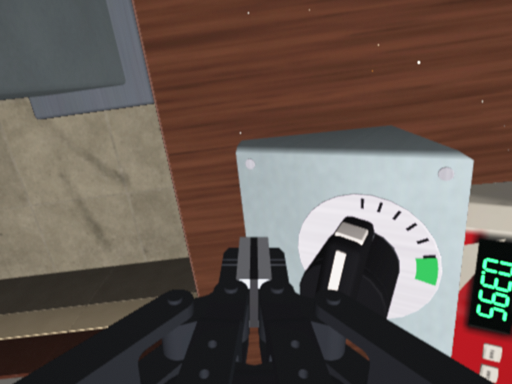

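View pics/m1.png

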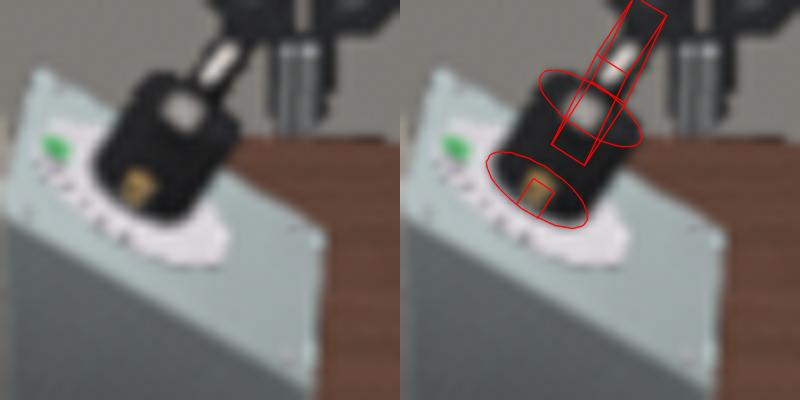

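{"op": "carry_out", "data": {
  "motion": [
    {"slide":[-1,12.6,0],"hand":0,"yaw":0},
    {"slide":[-3.5,17,-1.8],"hand":0,"yaw":0.105},
    {"slide":[-5.7,20.6,-3.2],"hand":0,"yaw":0.193},
    {"slide":[-7.7,24.5,-4],"hand":0,"yaw":0.285},
    {"slide":[-9.7,28.4,-4.4],"hand":0,"yaw":0.375},
    {"slide":[-11.5,32.4,-4.4],"hand":0,"yaw":0.47},
    {"slide":[-13.3,36.4,-4.1],"hand":0,"yaw":0.566},
    {"slide":[-14.2,38.4,-3.8],"hand":0,"yaw":0.615}
  ]
}}

```text
t: 11.85
ee_pos: [0.4738, -0.2212, 0.1661]
tool_rot: [1.711, 1.57, -0.613]
wrist_force: [-1.5, 1.2, 0.6]
finger_gap: -0.0002
```

```bash
python3 - <<'E'
from h import *
for n in('side','scene'): grab(n,n+'15')
im,c,st=grab('wrist','w15'); print(st['ee_pos'],st['finger_gap'],st['wrist_force'])
E
python3 mt.py 15 .8; python3 push.py
```

```text
[ 0.47374886 -0.22122739  0.16598421] 0.0001822242598378651 [-1.21570125  0.73851074  1.10944604]
[ 0.47352347 -0.22116579  0.16573362] 0.7464326768904449 [-6.87547956e-01 -1.33075843e-01 -2.91081118e-01  1.41221382e+00
  3.41988175e-06  1.62968104e+00]
0.13 [ 0.4377 -0.2203  0.1499] th 0.133 slide [ 15.8 -27.   23.7] yaw -0.614
0.13 [ 0.4476 -0.2216  0.1499] th 0.133 slide [ 15.8 -18.8  17.9] yaw -0.614
0.35 [ 0.4559 -0.2194  0.1544] th 0.326 slide [ 11.3 -14.1  10.6] yaw -0.42
0.6 [ 0.4658 -0.2194  0.1593] th 0.555 slide [ 6.4 -6.9  3.9] yaw -0.192
0.8 [ 0.4736 -0.2212  0.1629] th 0.748 slide [ 2.9  0.  -0. ] yaw 0.002
1 [ 0.4811 -0.2246  0.166 ] th 0.953 slide [-0.2  7.9 -2.6] yaw 0.206
1.2 [ 0.488  -0.2295  0.1685] th 1.169 slide [-2.8 16.4 -3.7] yaw 0.422
1.35 [ 0.4928 -0.2342  0.17  ] th 1.337 slide [-4.2 23.  -3.5] yaw 0.591
1.45 [ 0.4956 -0.2378  0.1707] th 1.452 slide [-4.9 27.5 -2.8] yaw 0.705
```

View pics/w15.png

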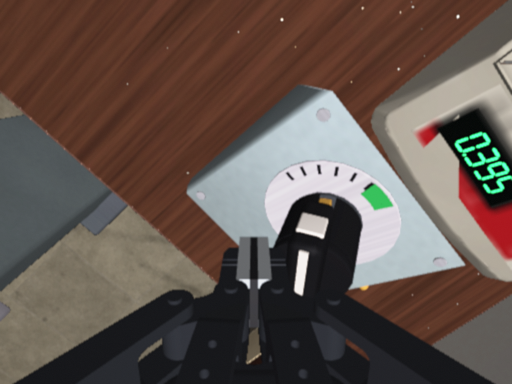

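View pics/m1.png

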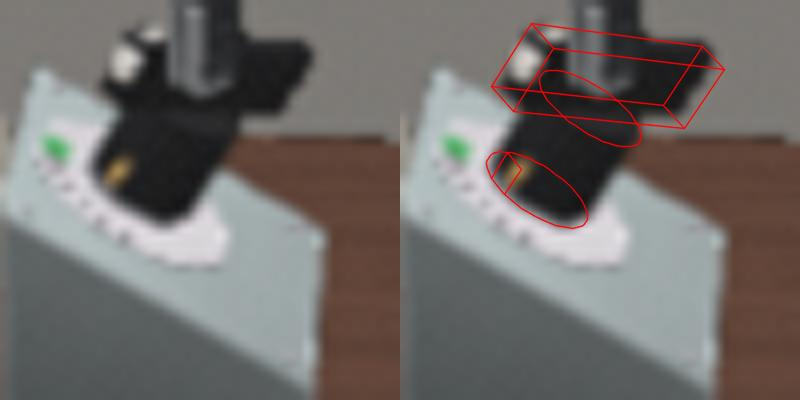

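View pics/m2.png

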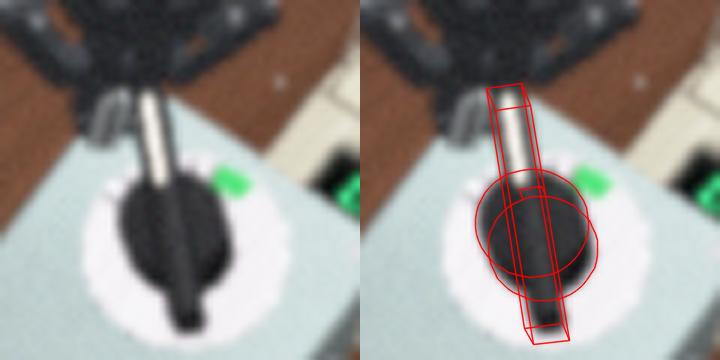

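{"op": "carry_out", "data": {
  "motion": [
    {"slide":[-1.5,3.9,-1.3],"hand":0,"yaw":0.1},
    {"slide":[-3.2,7.9,-2.6],"hand":0,"yaw":0.206},
    {"slide":[-4.5,12,-3.2],"hand":0,"yaw":0.314},
    {"slide":[-5.8,16.4,-3.7],"hand":0,"yaw":0.422},
    {"slide":[-6.5,19.7,-3.6],"hand":0,"yaw":0.506},
    {"slide":[-7.2,23,-3.5],"hand":0,"yaw":0.591},
    {"slide":[-7.9,27.5,-2.8],"hand":0,"yaw":0.705},
    {"slide":[-7.9,27.5,-2.8],"hand":0,"yaw":0.705}
  ]
}}

```text
t: 12.67
ee_pos: [0.4956, -0.238, 0.1734]
tool_rot: [2.568, 1.57, -0.459]
wrist_force: [-1.0, 0.4, 0.7]
finger_gap: -0.0003
```

```bash
python3 - <<'E'
from h import *
for n in('side','scene'): grab(n,n+'16')
im,c,st=grab('wrist','w16'); print(st['ee_pos'],st['finger_gap'],st['wrist_force'],st['joint_positions'])
E
python3 mt.py 16 1.45
```

```text
[ 0.49527642 -0.23758536  0.17307442] 9.74186783317798e-05 [-0.27011606  0.49123156 -0.29906452] [-6.85508600e-01 -5.15501975e-02 -2.00828550e-01  1.42142444e+00
  1.01662800e-04  2.33354784e+00]
```

View pics/w16.png

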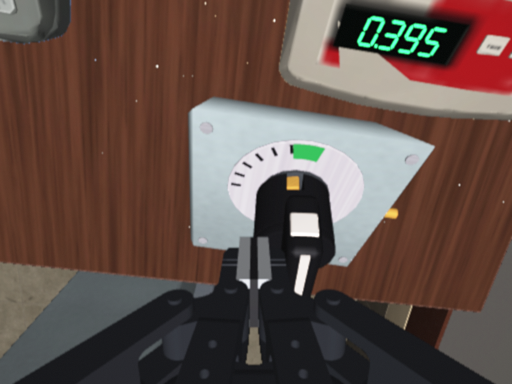

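View pics/m1.png

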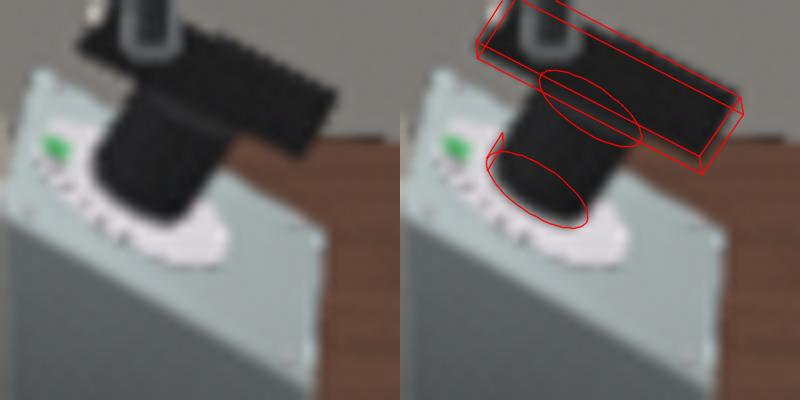

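View pics/m2.png

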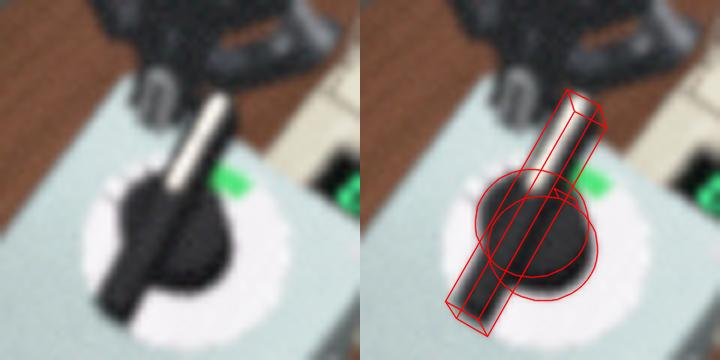

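Run:
```python
from push import *
st=manip.read_state();T=tool(st); th0=np.arctan2(-T[1,1],T[0,1])
for phi,s in((1.45,0),(1.52,0),(1.6,0),(1.6,.012)):
    p,th=tcp(phi,s,dz=.007); print(phi,slide(st,p),th-th0)
```

```text
1.45 [-0.7  0.3 -0.4] 0.003094184841812231
1.52 [-1.1  3.2 -1.8] 0.08371518788262455
1.6 [-1.5  6.6 -3.3] 0.17607123783500245
1.6 [-1.5 -5.2 -5.4] 0.17607123783500245
```

{"op": "carry_out", "data": {
  "motion": [
    {"slide":[-1,2.9,-1.4],"hand":0,"yaw":0.08},
    {"slide":[-1.2,4.6,-2.2],"hand":0,"yaw":0.13},
    {"slide":[-1.5,6.3,-2.9],"hand":0,"yaw":0.173},
    {"slide":[-1.5,6.3,-2.9],"hand":0,"yaw":0.173},
    {"slide":[-1.5,-3,-5],"hand":0,"yaw":0.173},
    {"slide":[-20,-8,-5],"hand":0,"yaw":0.173},
    {"slide":[-40,-8,5],"hand":0,"yaw":0.173},
    {"slide":[-50,-8,15],"hand":0,"yaw":0.173}
  ]
}}

```text
t: 13.48
ee_pos: [0.4798, -0.2306, 0.225]
tool_rot: [2.565, 1.569, -0.627]
wrist_force: [-0.4, -0.0, 0.5]
finger_gap: -0.0001
```

{"op": "carry_out", "data": {
  "motion": [
    {"slide":[-15,5,10],"hand":20,"yaw":0},
    {"slide":[-30,13,20],"hand":40,"yaw":0},
    {"slide":[-30,18,20],"hand":50,"yaw":0},
    {"slide":[-30,18,20],"hand":50,"yaw":0}
  ]
}}

```text
t: 13.82
ee_pos: [0.4588, -0.2489, 0.2535]
tool_rot: [2.447, 1.569, -0.749]
wrist_force: [-0.3, -0.2, -0.6]
finger_gap: 0.0426
```

```bash
python3 - <<'E'
from h import *
for n in('side','scene'): grab(n,n+'17')
im,c,st=grab('wrist','w17'); print(st['ee_pos'],st['finger_gap'],st['wrist_force'],st['t'])
E
python3 mt.py 17 1.57
```

```text
[ 0.45866699 -0.24783497  0.25194707] 0.04267870862047787 [-0.40640692  0.06968653 -0.38617729] 13.9167
```

View pics/w17.png

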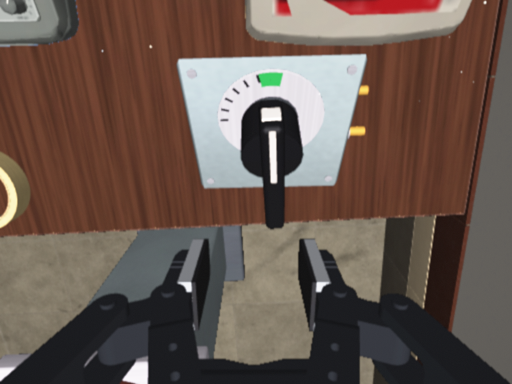

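View pics/m1.png

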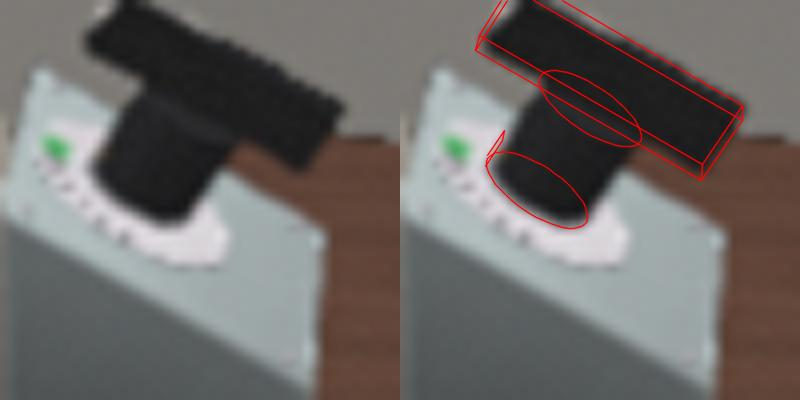

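View pics/m2.png

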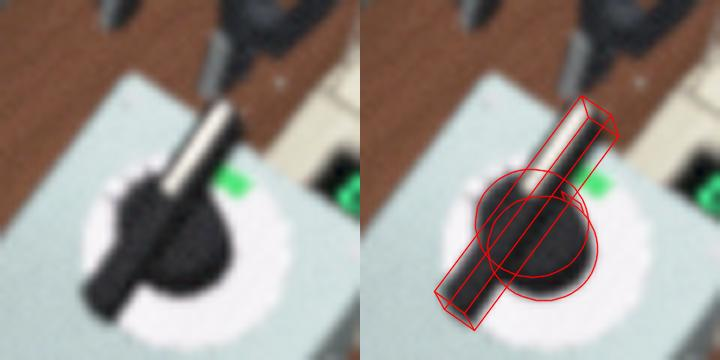

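Run:
```python
from ov import *
C=load('w17'); im=cv2.imread('pics/w17.png'); crop(im,235,60,80,180,4,'pics/w17c.png')
g=im.min(axis=2); A=seatT(1.5708); N=A[:,2]; P0=seat+.076*N
pts=[]
for v in range(134,181):
    w=np.clip(g[v,258:290].astype(float)-90,0,None); 
    if w.sum()>0: pts.append(((w*np.arange(258,290)).sum()/w.sum(),v))
pts=np.array(pts);W=[]
for uv in pts:
    d=C.ray(uv); W.append(C.o+d*((P0-C.o)@N)/(d@N)-P0)
W=np.array(W)@np.c_[A[:,1],-A[:,0]]  # upslope, +y console
k=np.polyfit(W[:,0],W[:,1],1); print(pts[0],pts[-1],W[0]*1e3,W[-1]*1e3,'dev deg (towards +y=left => phi less)',np.degrees(np.arctan(k[0])))
```

```text
[271.94072658 134.        ] [273.70233918 180.        ] [51.10248564  3.98308314] [9.21160959 2.29733873] dev deg (towards +y=left => phi less) 3.024438818815976
```

View pics/w17c.png

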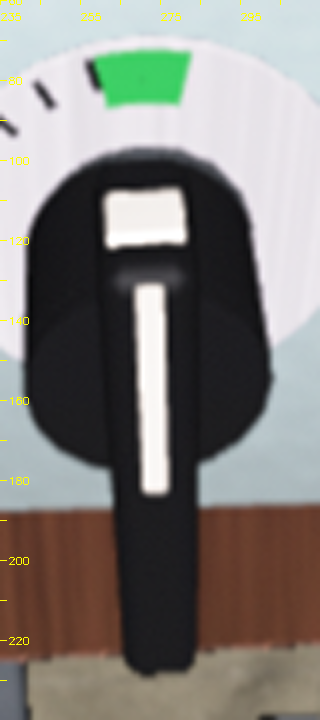

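Run:
```python
from push import *
st=manip.read_state();T=tool(st); th0=np.arctan2(-T[1,1],T[0,1])
print(np.round(T,3),st['ee_pos'],slide(st,[.4675,-.2635,.146]),1.5908-th0)
```

```text
[[-0.001 -0.054 -0.999]
 [ 0.001 -0.999  0.054]
 [-1.    -0.001  0.001]] [ 0.45860654 -0.2476227   0.25172983] [105.7  15.5  -9.8] -0.03416513368191221
```

{"op": "carry_out", "data": {
  "motion": [
    {"slide":[20,8,-5],"hand":45,"yaw":-0.034},
    {"slide":[50,15.5,-10],"hand":45,"yaw":-0.034},
    {"slide":[75,15.5,-10],"hand":45,"yaw":-0.034},
    {"slide":[93,15.5,-10],"hand":45,"yaw":-0.034},
    {"slide":[102,15.5,-10],"hand":45,"yaw":-0.034},
    {"slide":[105.5,15.5,-10],"hand":45,"yaw":-0.034},
    {"slide":[105.5,15.5,-10],"hand":45,"yaw":-0.034},
    {"slide":[105.5,15.5,-10],"hand":45,"yaw":-0.034}
  ]
}}

```text
t: 14.63
ee_pos: [0.4681, -0.2644, 0.1484]
tool_rot: [2.482, 1.57, -0.681]
wrist_force: [0.4, 0.6, 0.5]
finger_gap: 0.0383
```

Run:
```python
from push import *
im,c,st=grab('wrist','w18');T=tool(st); th0=np.arctan2(-T[1,1],T[0,1])
print(st['ee_pos'],st['wrist_force'],slide(st,[.4675,-.2635,.146]),1.5908-th0)
```

```text
[ 0.46811805 -0.26437126  0.14837457] [0.3638674  0.60750568 0.46359767] [ 2.4 -0.9  0.6] -0.0007269852821067957
```

View pics/w18.png

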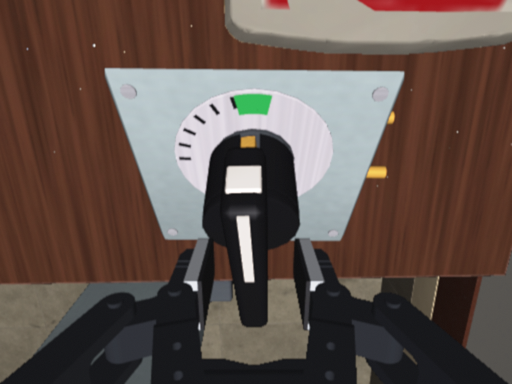

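{"op": "carry_out", "data": {
  "motion": [
    {"slide":[1,0,0],"hand":30,"yaw":0},
    {"slide":[2,0,0],"hand":22,"yaw":0},
    {"slide":[2,0,0],"hand":10,"yaw":0},
    {"slide":[2,0,0],"hand":0,"yaw":0},
    {"slide":[2,0,0],"hand":0,"yaw":0}
  ]
}}

```text
t: 15.1
ee_pos: [0.468, -0.2642, 0.1461]
tool_rot: [3.113, 1.57, -0.049]
wrist_force: [-0.3, 3.1, 6.3]
finger_gap: 0.0151
```

Run:
```python
from push import *
im,c,st=grab('wrist','w19');T=tool(st); th0=np.arctan2(-T[1,1],T[0,1])
print(st['ee_pos'],st['wrist_force'],st['ft_torque'],st['finger_gap'],th0)
```

```text
[ 0.46804093 -0.26416352  0.1461133 ] [-0.30584594  3.07671997  6.27310808] [ 0.7524832  -0.15098599  0.07328973] 0.015117683973007664 1.5916414960782046
```

View pics/w19.png

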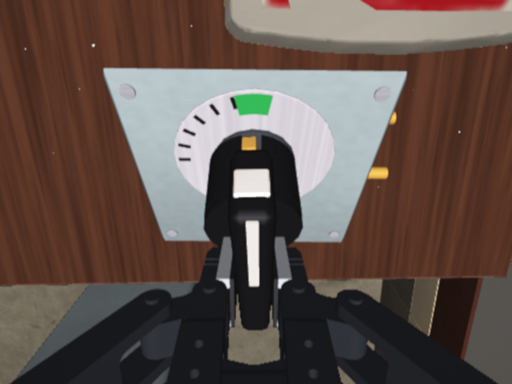

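{"op": "carry_out", "data": {
  "motion": [
    {"slide":[1,0,-0.6],"hand":0,"yaw":0},
    {"slide":[2,0,-1.2],"hand":0,"yaw":0},
    {"slide":[2,0,-1.2],"hand":0,"yaw":0}
  ]
}}

```text
t: 15.4
ee_pos: [0.4685, -0.2641, 0.146]
tool_rot: [1.182, 1.57, -1.981]
wrist_force: [-11.6, 9.0, 23.2]
finger_gap: 0.015
```

{"op": "carry_out", "data": {
  "motion": [
    {"slide":[-2,0,1.2],"hand":0,"yaw":0},
    {"slide":[-2,0,1.2],"hand":0,"yaw":0.03},
    {"slide":[-2,0,1.2],"hand":0,"yaw":0.055},
    {"slide":[-2,0,1.2],"hand":0,"yaw":0.055},
    {"slide":[-2,0,1.2],"hand":0,"yaw":0.055},
    {"slide":[-2,0,1.2],"hand":0,"yaw":0.02},
    {"slide":[-2,0,1.2],"hand":0,"yaw":0.02},
    {"slide":[-2,0,1.2],"hand":0,"yaw":0.02}
  ]
}}

```text
t: 16.07
ee_pos: [0.4681, -0.2645, 0.1459]
tool_rot: [2.731, 1.569, -0.453]
wrist_force: [1.4, 2.3, 5.1]
finger_gap: 0.0148
```

Run:
```python
from push import *
im,c,st=grab('wrist','w20');T=tool(st); th0=np.arctan2(-T[1,1],T[0,1])
print(st['ee_pos'],st['wrist_force'],st['ft_torque'],st['finger_gap'],th0)
crop(im,100,60,310,190,2,'pics/w20c.png')
```

```text
[ 0.46806789 -0.26449457  0.14594217] [1.38422332 2.33080133 5.11835003] [ 0.52014811 -0.37379753  0.06382506] 0.014767587760706821 1.6128477517425257
```

View pics/w20c.png

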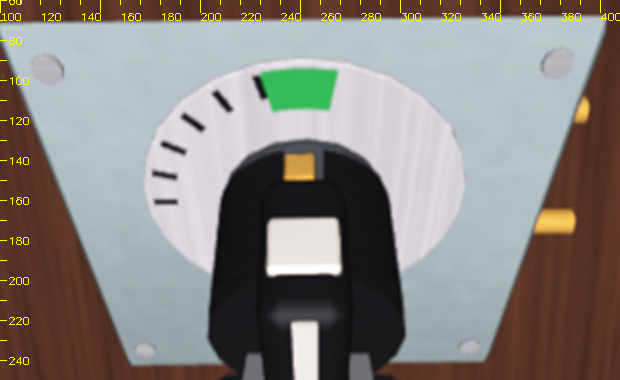

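{"op": "carry_out", "data": {
  "motion": [
    {"slide":[0,0,0],"hand":25,"yaw":0},
    {"slide":[0,0,0],"hand":40,"yaw":0},
    {"slide":[0,0,0],"hand":45,"yaw":0},
    {"slide":[-20,0,0],"hand":45,"yaw":0},
    {"slide":[-55,0,0],"hand":45,"yaw":0},
    {"slide":[-90,0,8],"hand":45,"yaw":0},
    {"slide":[-105,0,12],"hand":45,"yaw":0},
    {"slide":[-105,0,12],"hand":45,"yaw":0}
  ]
}}

```text
t: 16.78
ee_pos: [0.4563, -0.2651, 0.2548]
tool_rot: [2.339, 1.565, -0.844]
wrist_force: [0.4, -0.8, -0.1]
finger_gap: 0.0386
```

```bash
python3 - <<'E'
from ov import *
for n in('side','scene'): im,c,st=grab(n,n+'21')
im,c,st=grab('wrist','w21'); print(st['ee_pos'],st['finger_gap'],st['wrist_force'],st['t'])
C=load('w21'); crop(im,200,40,120,180,4,'pics/w21c.png')
g=im.min(axis=2); A=seatT(1.5708); N=A[:,2]; P0=seat+.076*N
np.savetxt('x.txt',g[60:240,220:310],fmt='%d')
E
python3 mt.py 21 1.57
```

```text
[ 0.4557843  -0.26414745  0.25047233] 0.03810591301416963 [ 0.68701302 -0.29315599 -0.86671221] 16.8833
```

View pics/w21.png

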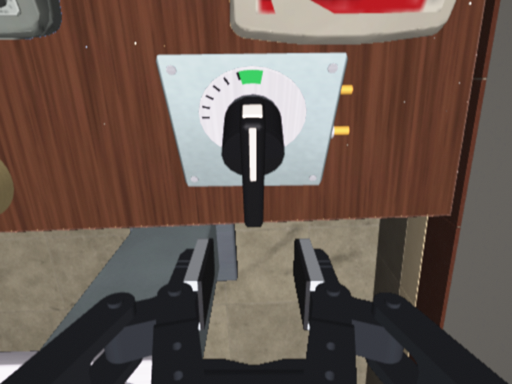

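View pics/scene21.png

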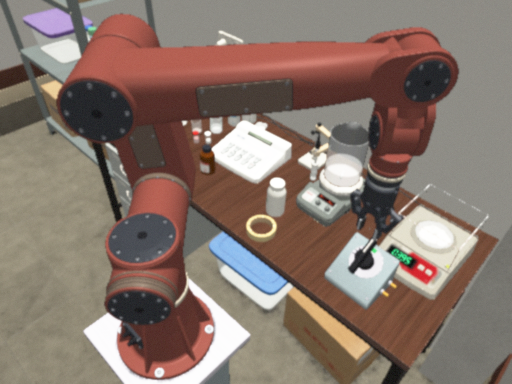

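View pics/side21.png

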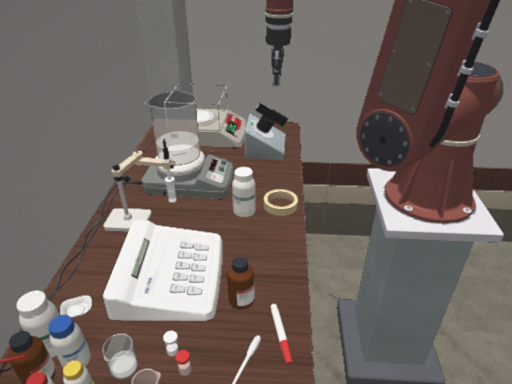

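Run:
```python
from ov import *
C=load('w21'); im=cv2.imread('pics/w21.png'); g=im.min(axis=2); A=seatT(1.5708); N=A[:,2]
def back(uv,h):
    P0=seat+h*N; d=C.ray(uv); return (C.o+d*((P0-C.o)@N)/(d@N)-P0)@np.c_[A[:,1],-A[:,0]]
pts=[]
for v in range(131,178):
    w=np.clip(g[v,240:266].astype(float)-90,0,None)
    if w.sum()>0: pts.append(((w*np.arange(240,266)).sum()/w.sum(),v))
W=np.array([back(p,.076) for p in pts]); k=np.polyfit(W[:,0],W[:,1],1); print(pts[0],pts[-1],'dev deg',np.degrees(np.arctan(k[0])))
# green sector centre on dial plane (-4.5mm)
m=(im[:,:,1]>150)&(im[:,:,2]<100)&(im[:,:,0]<130); ys,xs=np.nonzero(m[60:90,230:270]); print('green px',xs.mean()+230,ys.mean()+60, back((xs.mean()+230,ys.mean()+60),-.0045))
# console edges
for a,b,c in(((158,56),(346,53.5),.0),((188,186.5),(321,185),0)):
    p=back(a,-.0065);q=back(b,-.0065); print('edge deg vs -y',np.degrees(np.arctan2((q-p)[0],-(q-p)[1])),p,q)
# unchanged objects
s0=cv2.imread('pics/scene0.png').astype(int);s1=cv2.imread('pics/scene21.png').astype(int)
d0=cv2.imread('pics/side0.png').astype(int);d1=cv2.imread('pics/side21.png').astype(int)
print('scene tape/bottle diff',abs(s0-s1)[175:245,243:290].mean(),'side bottle/tape',abs(d0-d1)[165:218,230:300].mean(),'amber',abs(d0-d1)[258:310,225:256].mean())
```

```text
(np.float64(252.13214285714287), 131) (np.float64(252.07071547420966), 177) dev deg -1.062255513970097
green px 250.36546184738955 76.29317269076304 [0.04008293 0.0010881 ]
edge deg vs -y -0.6712577257571071 [0.05761196 0.07030615] [ 0.05594977 -0.0715651 ]
edge deg vs -y -0.8894157053856695 [-0.09204694  0.07284614] [-0.09430651 -0.07270298]
scene tape/bottle diff 2.7907801418439715 side bottle/tape 4.055166217430369 amber 2.752481389578164
```

View pics/w21c.png

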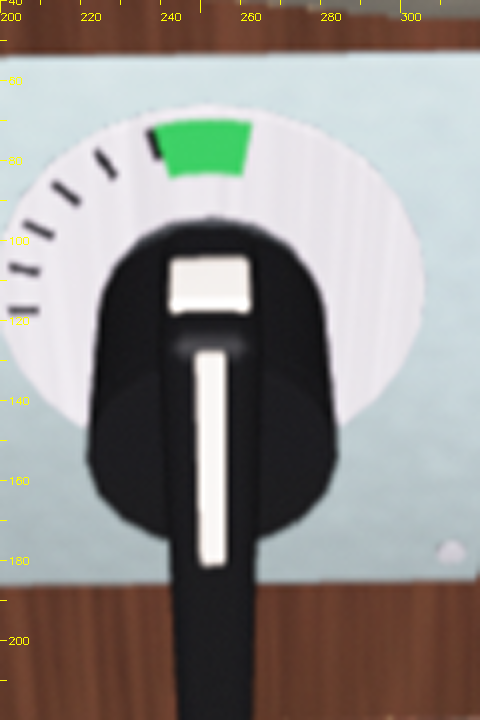

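View pics/m1.png

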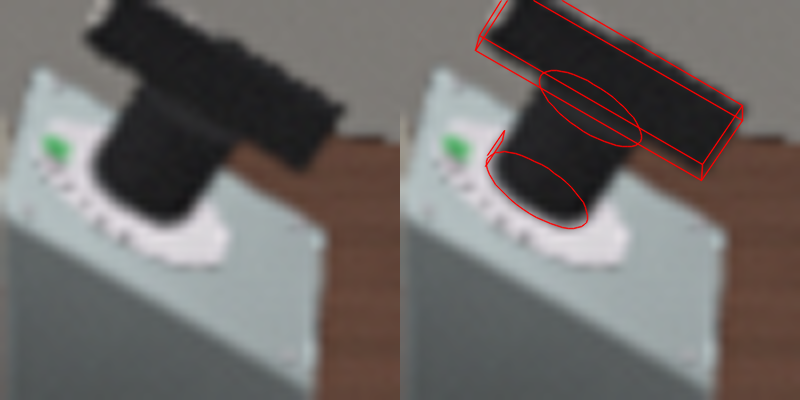

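Run:
```python
from rig import manip
print(manip.finish_job()); print(manip.read_state()['t'])
```

```text
the job is handed in; nothing more can be done
None
the job is handed in; nothing more can be done
```

The handle is back on the valve spindle, fully home, with its white pointer end at the green mark. The gripper has let go and moved clear, and the job was handed in at about 17 s.

**How it was done:** I could only move the tool pointing straight down. So I set the upright handle over the spindle tip, loosened the jaws, and led it over as it tipped until it slid down with the notch over the key. I pressed it along the spindle, then pushed the bar clockwise with shut fingers. Last, I gripped the bar to set the final angle and released it.

**Last checks:**
- **Seating:** About 25 N of press along the spindle, once before and once after turning, moved the handle no further. The brass key shows in the notch.
- **Angle:** The pointer measures within about 1° of straight up the slope. The key has about 3° of play in the notch, so the spindle itself may lag the handle slightly.
- **Other objects:** The two bottles and the tape roll look unmoved in the scene and side pictures.
- **Forces:** No reading at the end of a move passed about 30 N at the wrist.

**Disagreements:** The wrist camera read about 2 mm off sideways from the robot's own position. Some outlines also measured 3–6% smaller than the stated sizes, which I put down to rounded edges. Neither affected the result.

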